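# Flip the status flag of the finished power supply to green

### The arm

A 6-joint arm with a two-finger parallel gripper is mounted at the origin on the work surface. World frame = base frame: x ahead of the robot, y to its left, z up, the work surface at z = 0. Lengths are in m, angles in rad, forces in N, time in s.
With the tool pointing down it reaches from about 0.225 to 0.875 m from the base axis. Payload 3.4 kg.
Tool frame: the origin (TCP) lies between the finger pads; the fingertips stand manip.finger_overhang ahead of it and the grasp point (between the pads) lies 6 mm ahead of it (manip.finger_overhang is the distance from the TCP to the fingertips, in m); z points along the fingers, y is the direction in which the jaws open and shut (so a half turn about z gives the same grasp; the last joint's range is limited). The gripper opens to 85 mm and grips with 20 to 120 N. Pads are 22 mm wide; open, the fingers measure 114 mm over their backs; the gripper's body (76 mm by 85 mm) begins 54 mm behind the grasp point. The pads swing forward as they close: fully open they stand 13 mm farther back than shut.
Start: joints at [-1.406, 0.276, 1.505, -0, 1.361, -0.121], TCP at [0.162, -0.552, 0.256] pointing down, gripper open.
Joint ranges: [-2.89, 2.89], [-0.75, 2.08], [0.22, 2.7], [-1.18, 4.32], [0.11, 2.71], [-2.7, 2.7]. Speed limits (rad/s): [2.57, 2.57, 3.14, 3.14, 3.14, 3.14].

### API

Orientations are given as a unit quaternion [w, x, y, z].
In Python, from rig import telemetry, eyes, manip gives the robot as it stands.
- The arm moves only by the tool carry_out, never from a script. Its argument "plan" is one flat list of numbers, 7 for each row, row after row: the turn, a rotation vector about the tool's x, y, z in rad, then the shift along the tool's x, y, z in cm, then the opening, from -1 (shut) to 1 (fully open). In form: [wx, wy, wz, x, y, z, jaw, wx, wy, wz, x, y, z, jaw, ...]. A call has 1 to 10 rows; each row shifts and turns the pose as measured when the row begins, along the tool's axes as they then stand; what a row does not reach is not made up. A row lasts 1/8 s, in which the tool goes at most 62.5 mm and 10.7 degrees, less where a joint would pass 70% of its speed; a pose out of reach is approached as far as the arm can. A call is refused whole if a number of a shift passes 6.25 or a number of a turn 0.188, either way. A call with a gripper value outside its range is refused whole. The fingers move at their own pace and stop on an object; "force" is the grip in N (left out, the last holds). Time passes only in rows, so rows that do not move let the fingers close. It gives the time, the measured TCP pose, the force and the opening at its end, in the units of the state.
- telemetry.get_state(): the state, without advancing time (a new reading comes with each control period).
- eyes.get_image(name): name is "side" or "top" or "wrist"; returns a dict with "frame" (420x560x3 uint8, red, green, blue), "mtx" (3x3 intrinsics, pixels), "world_from_camera" (4x4, takes a point from camera to world coordinates); the wrist camera has in their place "hand_eye" (4x4, takes a point from camera to tool coordinates, whose origin is the TCP and whose axes are the flange's). Camera axes: x right, y up, looking along -z (the intrinsics and any distortion apply to the point x, -y, -z); pixel columns grow to the right and rows downward; lengths in m; the calibration is good to about 2 mm. A picture is of the moment at which its call begins: read the wrist's pose just before it. There is no depth.
- manip.sign_off(): hands the job in, once; it reports no verdict.
The state is a dict: "clock": time; "qpos": joint angles; "qd": joint speeds; "effort": joint torques, N m; "position": TCP position; "ee_rot": TCP orientation; "contact_force": force on the tool from outside, world axes, zero at the start; "moment": the same for the moment, N m; "width": finger opening in m.
Only numpy, scipy, OpenCV 4.12 (cv2) and the standard library are available. Lean on these libraries where they do the work, as an engineer would, in place of code of your own. Each camera call takes 0.05 s, during which the arm holds its last target.

### The job

The power supply with the big blue capacitor fitted is finished, so flip the red flag on the stand in front of it right over its hinge until it lies fully flat with its green face up. Do it gently by pushing with the fingertips, without pinching the flag, and without shifting, tipping or lifting the stand. Leave the other flag red, and do not disturb anything else on the bench.

Things in the scene. Friction and masses are not known exactly. Their poses are not given: they have to be found in the camera images.
- done_stand: Flag stand in front (on the robot's side) of the finished unit. Loose, about 0.95 kg: dark foot plate 170 (x) x 100 (y) x 12 mm, two posts at y = +-43 mm, 78 mm tall. Origin: centre of the underside; y along the hinge, which is 70 mm up; +x points from the side where the flag starts to the side where it lies when flipped, at the start away from the robot within 25 degrees.
- done_flag (a joint): Hinge angle of the finished unit's flag, rad: 0 = level towards the stand's -x (robot side), red up; 1.57 = upright; 3.14 = level towards +x, green up; stops at 0 and 3.14. Starts at 0 to 0.2. Stiff hinge (friction about 0.035 N m, a push of 1 to 3 N moves it): the flag stays at whatever angle it is left.
- done_hinge (a point): Middle of the hinge axis of done_stand, 70 mm above its underside; axes as the stand's (it does not turn with the flag). The flag is a plate 6 mm thick, 64 mm wide along the hinge, reaching 85 mm out from the axis.
- done_tab (a point): Middle of the white thumb tab of that flag (40 mm wide, 4 mm thick), 30 mm from the hinge axis on the side away from the plate, in its plane; the tab ends 42 mm from the axis. Turns with the flag. Pressing it down to about 30 mm below the axis raises the flag some 60 degrees; from there the plate can be pushed over from its raised underside and pressed level.
- done_red: Red face plate of that flag, 73 x 64 x 3 mm; origin at its centre, 48.5 mm from the hinge axis; it turns with the flag.
- done_green: Green face plate, the same size, on the back of the red one; origin at its centre, 48.5 mm from the hinge axis; it turns with the flag.
- wait_stand: The other flag stand, in front of the unfinished unit; not to be used. Loose, about 0.95 kg: dark foot plate 170 (x) x 100 (y) x 12 mm, two posts at y = +-43 mm, 78 mm tall. Origin: centre of the underside; y along the hinge, which is 70 mm up; +x points from the side where the flag starts to the side where it lies when flipped, at the start away from the robot within 25 degrees.
- wait_flag (a joint): Hinge of the other, identical flag (same meaning of values); it starts within 0.2 of 0 and is to be left red side up.
- done_unit: Finished power supply: open aluminium case 110 (x) x 150 (y) x 45 mm with a large blue capacitor (35 mm across, 85 long), a fan and other parts on a green board. Origin: centre of the underside. It stands about 165 mm beyond done_stand along that stand's +x.
- wait_unit: Unfinished power supply: the same case with only a bare green board in it. Origin: centre of the underside. It stands about 165 mm beyond wait_stand.
- tray: Black tray of 12 compartments, 110 x 170 x 35 mm, loose; origin: centre of the underside.
- spare_cap: Loose blue capacitor standing upright, 35 mm across, 60 mm tall, between the two stands; origin: centre of the underside.
- driver: Loose screwdriver, 190 mm long, lying along its x; at the robot's right.
- pliers: Loose pliers with black grips, about 130 mm long, lying along x; at the robot's right.
- mouse: Black computer mouse, about 80 x 60 x 32 mm, loose; at the robot's left.
Not all that is in view belongs to the job. Leave any orange or yellow look-alike of the done_stand alone.

How it is judged:
On the way:
1. the finished unit's flag stands raised between 50 and 130 degrees (value of joint done_flag between 0.87 and 2.27 rad), for 0.1 s.
At the end, for the whole second after the job is handed in: The finished unit's flag lies green side up within 0.15 rad (about 9 degrees) of level (joint above 2.99), at rest; the other flag is still red side up (below 0.35 rad); the finished flag's stand is level (within 0.05 rad) and within 25 mm of where it stood, and so is everything else (value of joint done_flag above 2.99 rad and velocity of joint done_flag between -0.1 and 0.1 rad/s and value of joint wait_flag below 0.35 rad and distance of each of done_stand, done_unit, wait_unit, tray, spare_cap, driver, pliers, mouse, wait_stand from where it was at the start of the episode below 0.025 m and angle between done_stand's own z axis and vertical below 0.05 rad and linear speed of done_stand below 0.02 m/s); the robot touches nothing.
It fails at once if the finished unit's stand is shoved more than 25 mm, tipped more than 0.15 rad or lifted 12 mm (distance of done_stand from where it was at the start of the episode above 0.025 m or angle between done_stand's own z axis and vertical above 0.15 rad or height (world z) of done_stand above 0.012 m).
It fails at once if the other flag is raised past 0.35 rad (value of joint wait_flag above 0.35 rad).
It fails at once if another thing on the bench is moved more than 25 mm (distance of any of done_unit, wait_unit, tray, spare_cap, driver, pliers, mouse, wait_stand from where it was at the start of the episode above 0.025 m).
It fails at once if the flag is pinched: the fingers press on both its faces at once with over 5 N each (contact force between the fingers and done_red above 5 N and contact force between the fingers and done_green above 5 N).
It fails at once if the flag is pressed roughly, with over 40 N (contact force between the fingers and done_red above 40 N or contact force between the fingers and done_green above 40 N).
It also fails if it takes over 51 s, if anything falls off the work surface, if the arm or the gripper's body presses on something with over 40 N, if the wrist force passes 120 N, or if a joint passes its speed limit or range.

## Working session

There is one attempt and no reset: what is moved stays moved. The work goes in short steps, Python scripts to look and compute and a tool call to move; the robot and the scene stay as the last step left them, time stands still between calls to the robot, and variables do not carry over. Pictures are saved under pics/ and viewed, and the job is handed in when it is done.

Besides the shell and the picture viewer there is one more tool, called after "Request:" as name(argument=value, ...), one argument or row to a line, values as JSON. carry_out: Moves the arm, as the interface text tells. Its arguments: {"type":"object","properties":{"plan":{"type":"array","items":{"type":"number"}},"force":{"type":"number"}},"required":["plan"]}

```bash
mkdir -p pics && ls
cat > look.py <<'E'
import sys,cv2,numpy as np
from rig import telemetry, eyes, manip
def snap(name,fn):
    s=telemetry.get_state()
    d=eyes.get_image(name)
    cv2.imwrite('pics/'+fn+'.png',cv2.cvtColor(d['frame'],cv2.COLOR_RGB2BGR))
    np.savez('pics/'+fn+'.npz',**{k:np.array(v) for k,v in d.items()},pos=s['position'],rot=s['ee_rot'])
    return d,s
E
python3 - <<'E'
from look import *
np.set_printoptions(precision=4,suppress=True)
for n in ['top','side']:
    d,s=snap(n,n+'0')
    print(n,d.keys());print(np.array(d['mtx']),np.array(d['world_from_camera']))
print({k:np.round(v,4) for k,v in s.items()}); print(manip.finger_overhang)
E
```

```text
pics
top dict_keys(['frame', 'mtx', 'world_from_camera'])
[[448.6459   0.     278.1274]
 [  0.     448.6459 206.0667]
 [  0.       0.       1.    ]] [[ 0.0501  0.9767 -0.2087  0.2238]
 [-0.9987  0.048  -0.0154 -0.0017]
 [-0.005   0.2092  0.9779  1.3508]
 [ 0.      0.      0.      1.    ]]
side dict_keys(['frame', 'mtx', 'world_from_camera'])
[[406.7045   0.     280.4557]
 [  0.     406.7045 209.7666]
 [  0.       0.       1.    ]] [[-0.9734  0.1538 -0.1695  0.2919]
 [-0.2283 -0.7041  0.6723  0.7684]
 [-0.016   0.6932  0.7206  0.9078]
 [ 0.      0.      0.      1.    ]]
{'clock': np.float64(0.05), 'qpos': array([-1.406 ,  0.2766,  1.5061, -0.    ,  1.3607, -0.121 ]), 'qd': array([-0.0005, -0.0033, -0.0025,  0.0013,  0.0003,  0.0004]), 'effort': array([  0.0012, -41.8081, -24.6678,  -0.0001,   0.0055,   0.    ]), 'position': array([ 0.162 , -0.5512,  0.2555]), 'ee_rot': array([-0.0009,  0.9898,  0.1424, -0.    ]), 'contact_force': array([-0.0098, -0.0947, -0.6747]), 'moment': array([-0.0021,  0.0258, -0.0801]), 'width': np.float64(0.0852)}
0.025
```

View pics/top0.png

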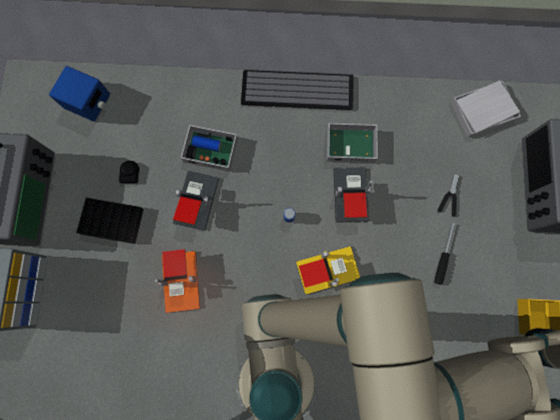

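View pics/side0.png

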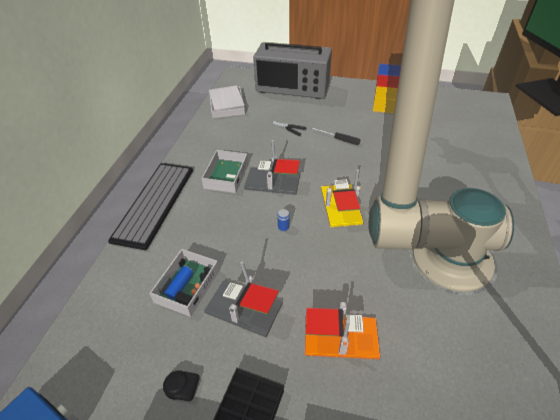

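Candidates for the stand, by top-view pixel:
- Dark stand at (195,200), in front of the unit with the blue capacitor at (208,147).
- Dark stand at (352,195), in front of the bare-board unit.
- Orange look-alike at (180,280) and yellow look-alike at (328,270).

The first fits the description. I'll confirm it with an enlarged crop.

Run:
```python
import cv2,numpy as np
a=cv2.imread('pics/top0.png')[110:250,150:260]
b=cv2.imread('pics/side0.png')[230:350,140:300]
cv2.imwrite('pics/topc.png',cv2.resize(a,None,fx=5,fy=4.2*5/4.2*0.85,interpolation=cv2.INTER_CUBIC))
cv2.imwrite('pics/topc.png',cv2.resize(a,None,fx=4.25,fy=4.25,interpolation=cv2.INTER_CUBIC))
cv2.imwrite('pics/sidec.png',cv2.resize(b,None,fx=5,fy=5,interpolation=cv2.INTER_CUBIC))
```

```text
(no output)
```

View pics/topc.png

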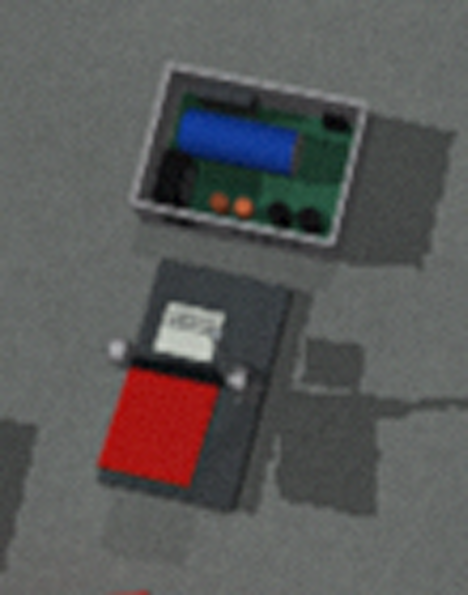

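View pics/sidec.png

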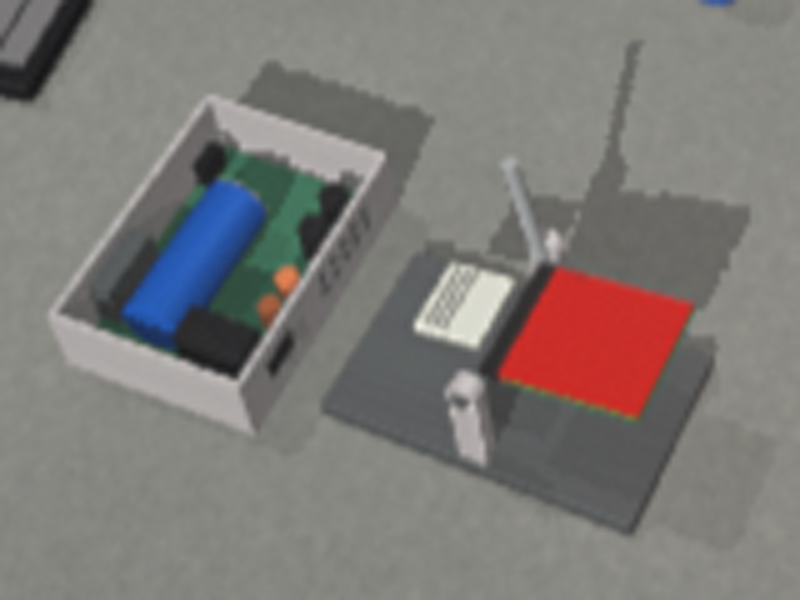

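The crops confirm it. The unit with the big blue capacitor stands directly beyond the dark stand with the red flag, at about (195,200) in the top view and (245,300) in the side view. A thin rod also rises near the stand's right-hand post, so I need to measure that too.

```bash
cat > geo.py <<'E'
import cv2,numpy as np
from scipy.spatial.transform import Rotation as R
np.set_printoptions(precision=4,suppress=True)
def load(fn):
    z=np.load('pics/'+fn+'.npz'); d={k:z[k] for k in z.files}
    if 'hand_eye' in d:
        q=d['rot'];T=np.eye(4);T[:3,:3]=R.from_quat([q[1],q[2],q[3],q[0]]).as_matrix();T[:3,3]=d['pos']
        d['world_from_camera']=T@d['hand_eye']
    return d
def ray(d,uv):
    K=d['mtx'];T=d['world_from_camera']
    p=np.linalg.solve(K,[uv[0],uv[1],1.0]); v=T[:3,:3]@np.array([p[0],-p[1],-p[2]])
    return T[:3,3],v/np.linalg.norm(v)
def onz(d,uv,z):
    o,v=ray(d,uv);return o+v*(z-o[2])/v[2]
def tri(d1,u1,d2,u2):
    o1,v1=ray(d1,u1);o2,v2=ray(d2,u2)
    t=np.linalg.lstsq(np.stack([v1,-v2],1),o2-o1,rcond=None)[0]
    a=o1+v1*t[0];b=o2+v2*t[1];return (a+b)/2,np.linalg.norm(a-b)
def proj(d,X):
    T=np.linalg.inv(d['world_from_camera']);c=T[:3,:3]@np.array(X)+T[:3,3]
    p=d['mtx']@np.array([c[0],-c[1],-c[2]]);return p[:2]/p[2]
def quad(mask):
    cs,_=cv2.findContours(mask,cv2.RETR_EXTERNAL,cv2.CHAIN_APPROX_NONE)
    c=max(cs,key=cv2.contourArea);h=cv2.convexHull(c)
    for e in np.linspace(0.01,0.15,60):
        p=cv2.approxPolyDP(h,e*cv2.arcLength(h,True),True)
        if len(p)<=4:break
    return p[:,0,:].astype(float),cv2.contourArea(c)
E
python3 - <<'E'
from geo import *
t=load('top0');s=load('side0')
def roi(m,x0,x1,y0,y1):
    z=np.zeros_like(m);z[y0:y1,x0:x1]=m[y0:y1,x0:x1];return z
def red(d):
    h=cv2.cvtColor(d['frame'],cv2.COLOR_RGB2HSV);return (((h[...,0]<6)|(h[...,0]>174))&(h[...,1]>180)&(h[...,2]>90)).astype(np.uint8)*255
def white(d):
    h=cv2.cvtColor(d['frame'],cv2.COLOR_RGB2HSV);return ((h[...,1]<60)&(h[...,2]>185)).astype(np.uint8)*255
def dark(d):
    f=d['frame'].astype(int);return ((f.max(2)<85)&(f[...,2]>=f[...,0])).astype(np.uint8)*255
rt=quad(roi(red(t),165,225,170,235));rs=quad(roi(red(s),230,290,275,320))
print('red top',rt,'side',rs)
wt=quad(roi(white(t),180,208,178,198));ws=quad(roi(white(s),220,245,280,302))
print('white top',wt,'side',ws)
E
```

```text
red top (array([[180., 197.],
       [200., 201.],
       [194., 223.],
       [174., 219.]]), 480.0) side (array([[251., 284.],
       [277., 291.],
       [267., 312.],
       [240., 304.]]), 628.0)
white top (array([[188., 187.],
       [198., 189.],
       [198., 193.],
       [187., 191.]]), 39.5) side (array([[230., 283.],
       [241., 286.],
       [235., 298.],
       [223., 295.]]), 94.5)
```

Run:
```python
import cv2,numpy as np
a=cv2.imread('pics/top0.png')[165:235,165:225]
b=cv2.imread('pics/side0.png')[255:340,200:290]
cv2.imwrite('pics/topd.png',cv2.resize(a,None,fx=8,fy=8,interpolation=cv2.INTER_NEAREST))
cv2.imwrite('pics/sided.png',cv2.resize(b,None,fx=7,fy=7,interpolation=cv2.INTER_NEAREST))
```

```text
(no output)
```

View pics/topd.png

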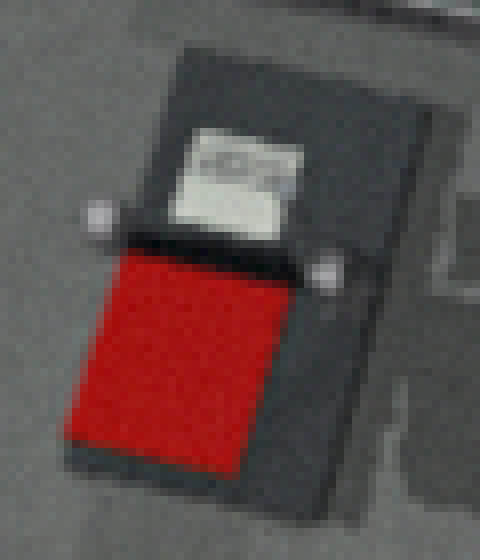

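View pics/sided.png

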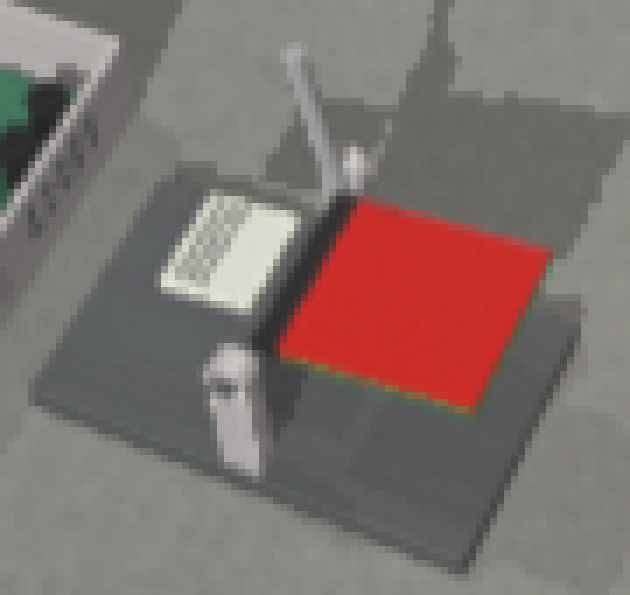

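Run:
```python
from geo import *
t=load('top0');s=load('side0')
def T(n,a,b):
    X,e=tri(t,a,s,b);print(n,X,'gap',round(e,4));return X
# red corners: order near-hinge-left, near-hinge-right, out-right, out-left (robot's view)
HL=T('redHL',(180.2,196.3),(239.8,304.8)); HR=T('redHR',(201,200.8),(251,283.5))
OR=T('redOR',(194.3,224),(278.2,291)); OL=T('redOL',(173.6,219.3),(267.3,313))
PL=T('postL',(177.2,191.8),(233.3,306)); PR=T('postR',(205.3,198.7),(250.7,277))
# tab
T('tabFL',(189.8,181.3),(223.3,295.5));T('tabFR',(202.5,184),(231,282.8));T('tabNR',(200.2,194.5),(242.5,286));T('tabNL',(187.3,192),(235.5,298.5))
# rod tip
T('rodtip',(200.8,188),(241.7,262));
# foot corners on z=.012
for n,u in dict(FL=(188,171.3),FR=(218.8,178.5),NR=(205.5,229.8),NL=(173.5,223.8)).items(): print('foot top',n,onz(t,u,.012))
for n,u in dict(FL=(205,311.5),FR=(226,279),NL=(266,335.5),NR=(282.5,301)).items(): print('foot side',n,onz(s,u,.012))
```

```text
redHL [0.5119 0.3071 0.0699] gap 0.0008
redHR [0.502  0.2449 0.0701] gap 0.0004
redOR [0.4309 0.2566 0.079 ] gap 0.0003
redOL [0.4419 0.3179 0.0775] gap 0.0003
postL [0.5242 0.3161 0.0747] gap 0.0003
postR [0.5067 0.2315 0.0774] gap 0.0008
tabFL [0.5614 0.2855 0.0591] gap 0.0012
tabFR [0.5547 0.2469 0.0592] gap 0.0016
tabNR [0.5228 0.2507 0.0609] gap 0.0001
tabNL [0.5282 0.2892 0.0628] gap 0.0004
rodtip [0.523  0.2353 0.1388] gap 0.0006
foot top FL [0.6061 0.3045 0.012 ]
foot top FR [0.5877 0.2071 0.012 ]
foot top NR [0.4256 0.2348 0.012 ]
foot top NL [0.4391 0.3332 0.012 ]
foot side FL [0.6052 0.3121 0.012 ]
foot side FR [0.585  0.2095 0.012 ]
foot side NL [0.442  0.3403 0.012 ]
foot side NR [0.4249 0.2413 0.012 ]
```

The stand measures consistently:
- Hinge at about (0.517, 0.273, 0.07), with the stand's yaw about -9.6°.
- Red face length 72.6 mm against 73 mm given.
- Flag angle about 0.12 rad.

The rod tip is at z of about 0.139, roughly 36 mm to the stand's right. I have to keep the gripper body clear of it. Next I'll check the wrist camera geometry and plan the approach.

```bash
cat > plan.py <<'E'
from geo import *
from rig import telemetry
H=np.array([0.517,0.273,0.070]);YAW=np.deg2rad(-9.6)
ex=np.array([np.cos(YAW),np.sin(YAW),0]);ey=np.array([-np.sin(YAW),np.cos(YAW),0]);ez=np.array([0,0,1.])
S=np.stack([ex,ey,ez],1)
OV=0.025
def qR(q): return R.from_quat([q[1],q[2],q[3],q[0]])
def target(tip,lean=0.0,side=0.0):
    """tip in stand frame (hinge-origin, m); lean: body leans to +x by rad; side: body leans to +y"""
    up=np.array([np.tan(lean),np.tan(side),1.0]);up/=np.linalg.norm(up)
    z=-up; x=np.array([1.,0,0]);x-=x@z*z;x/=np.linalg.norm(x);y=np.cross(z,x)
    Rm=S@np.stack([x,y,z],1)
    tipw=H+S@np.array(tip)
    return tipw-OV*Rm[:,2],R.from_matrix(Rm)
def rows(p,r,n,s=None):
    s=s or telemetry.get_state()
    p0=np.array(s['position']);r0=qR(s['ee_rot'])
    d=r0.inv()*r; w=d.as_rotvec()
    out=[]
    for i in range(n):
        ra=r0*R.from_rotvec(w*i/n); sh=ra.inv().apply((p-p0)/n)*100
        out.append(np.r_[w/n,sh])
    return np.array(out)
def where(s=None):
    s=s or telemetry.get_state()
    p=np.array(s['position']);r=qR(s['ee_rot']);m=r.as_matrix()
    tip=S.T@(p+OV*m[:,2]-H); up=S.T@(-m[:,2]); xx=S.T@m[:,0]
    print('t %.2f tcp'%s['clock'],p,'tip_stand mm',np.round(tip*1000,1),'lean',np.round(np.arctan2(up[:2],up[2]),3),'yaw err',round(float(np.arctan2(xx[1],xx[0])),3),'F',np.round(s['contact_force'],2),'w',round(float(s['width']),4))
E
python3 - <<'E'
from look import *
from plan import *
d,s=snap('wrist','wrist0');print(np.array(d['hand_eye']),np.array(d['mtx']))
where(s)
t=load('top0');sd=load('side0')
# travel: tip above stand 25 mm, z +120
p,r=target([0.0,0.0,0.160]); print(p)
print(np.round(rows(p,r,18,s),3))
E
```

```text
[[ 0.0011  0.9525  0.3046  0.0776]
 [ 1.     -0.0005 -0.0019 -0.0012]
 [-0.0016  0.3046 -0.9525 -0.1177]
 [ 0.      0.      0.      1.    ]] [[356.2793   0.     274.4583]
 [  0.     356.2793 210.5039]
 [  0.       0.       1.    ]]
t 0.10 tcp [ 0.162  -0.5513  0.2555] tip_stand mm [-212.5 -871.9  160.5] lean [ 0.001 -0.002] yaw err 0.453 F [-0.13  0.47  1.06] w 0.0852
[0.517 0.273 0.255]
[[-0.     0.     0.025  3.183 -3.838  0.01 ]
 [-0.     0.     0.025  3.085 -3.916  0.009]
 [-0.     0.     0.025  2.986 -3.993  0.009]
 [-0.     0.     0.025  2.884 -4.067  0.009]
 [-0.     0.     0.025  2.781 -4.138  0.008]
 [-0.     0.     0.025  2.676 -4.207  0.008]
 [-0.     0.     0.025  2.569 -4.273  0.008]
 [-0.     0.     0.025  2.461 -4.336  0.007]
 [-0.     0.     0.025  2.351 -4.397  0.007]
 [-0.     0.     0.025  2.239 -4.455  0.007]
 [-0.     0.     0.025  2.126 -4.51   0.006]
 [-0.     0.     0.025  2.012 -4.562  0.006]
 [-0.     0.     0.025  1.896 -4.611  0.005]
 [-0.     0.     0.025  1.78  -4.657  0.005]
 [-0.     0.     0.025  1.662 -4.701  0.005]
 [-0.     0.     0.025  1.543 -4.741  0.004]
 [-0.     0.     0.025  1.423 -4.778  0.004]
 [-0.     0.     0.025  1.302 -4.813  0.003]]
```

View pics/wrist0.png

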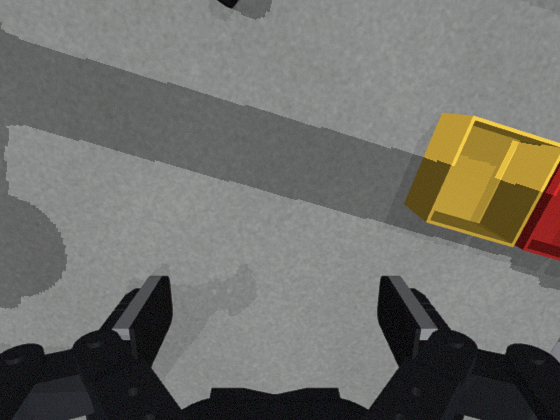

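Request:
carry_out(
  plan=[0, 0, 0.03, 3.4, -4.6, 0, -1, 0, 0, 0.03, 3.2, -4.7, 0, -1, 0, 0, 0.03, 3.1, -4.8, 0, -1, 0, 0, 0.03, 3.0, -4.9, 0, -1, 0, 0, 0.03, 2.8, -5.0, 0, -1, 0, 0, 0.03, 2.6, -5.1, 0, -1, 0, 0, 0.03, 2.5, -5.2, 0, -1, 0, 0, 0.03, 2.3, -5.2, 0, -1, 0, 0, 0.03, 2.1, -5.3, 0, -1, 0, 0, 0.03, 1.9, -5.3, 0, -1],
  force=20,
)

```text
clock: 1.4
position: [0.3611, -0.0022, 0.2548]
ee_rot: [-0.001, 1.0, -0.018, 0.003]
contact_force: [1.8, -1.0, -0.4]
width: -0.0
```

Run:
```python
from plan import *
where()
p,r=target([-0.03,0.0,0.150]);print(np.round(rows(p,r,6),3))
```

```text
t 1.40 tcp [ 0.3611 -0.0022  0.2548] tip_stand mm [-107.7 -297.3  159.8] lean [-0.005 -0.003] yaw err 0.132 F [ 1.81 -1.01 -0.37] w -0.0
[[-0.    -0.001  0.022  1.939 -4.742  0.182]
 [-0.    -0.001  0.022  1.834 -4.783  0.179]
 [-0.    -0.001  0.022  1.729 -4.823  0.175]
 [-0.    -0.001  0.022  1.622 -4.86   0.172]
 [-0.    -0.001  0.022  1.515 -4.894  0.169]
 [-0.    -0.001  0.022  1.406 -4.926  0.166]]
```

Request:
carry_out(
  plan=[0, 0, 0.023, 1.9, -4.75, 0.15, -1, 0, 0, 0.023, 1.8, -4.8, 0.15, -1, 0, 0, 0.023, 1.7, -4.85, 0.15, -1, 0, 0, 0.023, 1.6, -4.9, 0.15, -1, 0, 0, 0.023, 1.5, -4.9, 0.15, -1, 0, 0, 0.023, 1.4, -4.9, 0.15, -1, 0, 0, 0, 0, 0, 0, -1],
)

```text
clock: 2.28
position: [0.4892, 0.2926, 0.2451]
ee_rot: [-0.0, 0.996, -0.085, 0.003]
contact_force: [-0.8, 0.6, 0.2]
width: -0.0002
```

Run:
```python
from look import *
from plan import *
d,s=snap('wrist','wrist1');where(s)
w=load('wrist1')
for n,P in dict(hinge=[0,0,0],fl=[.085,.05,-.058],fr=[.085,-.05,-.058],nl=[-.085,.05,-.058],nr=[-.085,-.05,-.058],pl=[0,.043,.008],pr=[0,-.043,.008],rod=[.012,-.036,.069]).items(): print(n,proj(w,H+S@np.array(P)))
```

```text
t 2.27 tcp [0.4892 0.2926 0.2451] tip_stand mm [-30.5  14.7 150.1] lean [-0.007 -0.001] yaw err -0.002 F [-0.84  0.56  0.16] w -0.0002
hinge [292.8986 157.4834]
fl [235.9697  54.1915]
fr [346.0273  54.039 ]
nl [241.3897 229.8261]
nr [336.5844 229.6757]
pl [239.8255 159.1109]
pr [346.9672 158.95  ]
rod [355.8902 155.3666]
```

View pics/wrist1.png

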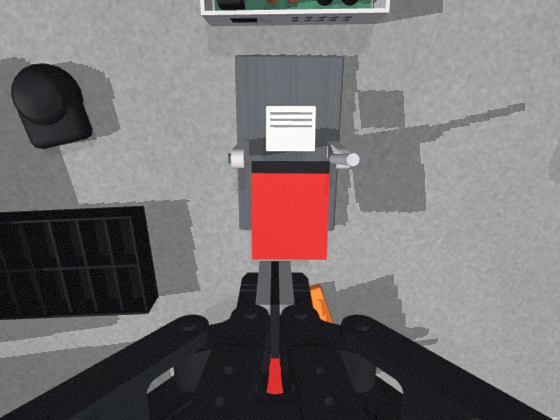

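The wrist view agrees with the model. The foot corners fall at (236,55), (343,56) and (334,230) against predictions within about 3 px. The rod tip is at (353,159), on the right post.

Next is a quick refinement and the rows to reach the pre-press pose: body leaning away from the flag and rod, tip over the white tab's left half.

```bash
sed -i 's/^H=np.array.*/H=np.array([0.517,0.275,0.070]);YAW=np.deg2rad(-9.6)/' plan.py
python3 - <<'E'
from plan import *
w=load('wrist1')
hsv=cv2.cvtColor(w['frame'],cv2.COLOR_RGB2HSV)
red=(((hsv[...,0]<6)|(hsv[...,0]>174))&(hsv[...,1]>180)&(hsv[...,2]>90)).astype(np.uint8)*255;red[265:]=0
wh=((hsv[...,1]<40)&(hsv[...,2]>225)).astype(np.uint8)*255;wh[:95]=0;wh[156:]=0;wh[:,:255]=0;wh[:,325:]=0
print('red',quad(red)[0].tolist(),'tab',quad(wh)[0].tolist())
for th in (0.05,0.12,0.18):
    c,s=np.cos(th),np.sin(th)
    def P(r,y,n): return H+S@np.array([-r*c+n*s,y,r*s+n*c])
    print(th,'red pred',[np.round(proj(w,P(r,y,.003)),1).tolist() for r,y in ((.012,.032),(.012,-.032),(.085,-.032),(.085,.032))],'tab',[np.round(proj(w,P(-r,y,.002)),1).tolist() for r,y in ((.042,.02),(.042,-.02))])
where()
p,r=target([0.028,0.006,0.10],lean=0.5);rr=rows(p,r,8);print(p,'\n',np.round(rr,3))
E
```

```text
red [[328.0, 174.0], [325.0, 258.0], [252.0, 258.0], [252.0, 173.0]] tab [[315.0, 107.0], [314.0, 150.0], [266.0, 149.0], [267.0, 106.0]]
0.05 red pred [[251.7, 173.0], [329.3, 172.8], [326.2, 255.8], [253.2, 255.9]] tab [[265.8, 104.7], [316.5, 104.7]]
0.12 red pred [[251.6, 172.8], [329.5, 172.7], [327.2, 257.9], [252.8, 258.0]] tab [[265.9, 104.8], [316.0, 104.7]]
0.18 red pred [[251.6, 172.6], [329.6, 172.5], [328.1, 259.4], [252.4, 259.5]] tab [[266.0, 105.1], [315.7, 105.0]]
t 2.33 tcp [0.4882 0.291  0.2451] tip_stand mm [-30.9  10.9 150.1] lean [-0.006  0.001] yaw err -0.003 F [-0.28  0.33 -0.24] w -0.0002
[0.5574 0.2742 0.1919] 
 [[-0.    -0.063 -0.     0.885  0.058  0.67 ]
 [-0.    -0.063 -0.     0.925  0.059  0.613]
 [-0.    -0.063 -0.     0.962  0.059  0.553]
 [-0.    -0.063 -0.     0.995  0.059  0.491]
 [-0.    -0.063 -0.     1.024  0.06   0.428]
 [-0.    -0.063 -0.     1.049  0.06   0.362]
 [-0.    -0.063 -0.     1.07   0.061  0.295]
 [-0.    -0.063 -0.     1.086  0.061  0.227]]
```

Request:
carry_out(
  plan=[0, -0.065, 0, 0.9, 0, 0.65, -1, 0, -0.065, 0, 0.95, 0, 0.6, -1, 0, -0.065, 0, 0.95, 0, 0.55, -1, 0, -0.065, 0, 1.0, 0.05, 0.5, -1, 0, -0.065, 0, 1.0, 0.05, 0.45, -1, 0, -0.065, 0, 1.05, 0.05, 0.35, -1, 0, -0.065, 0, 1.05, 0.1, 0.3, -1, 0, -0.065, 0, 1.05, 0.1, 0.2, -1],
)

```text
clock: 3.32
position: [0.5519, 0.2648, 0.1939]
ee_rot: [-0.021, 0.961, -0.085, -0.262]
contact_force: [-0.0, 1.3, -1.2]
width: -0.0002
```

Run:
```python
from plan import *
where()
p,r=target([0.028,0.006,0.02],lean=0.5);rr=rows(p,r,5);print(p,'\n',np.round(rr,3))
```

```text
t 3.33 tcp [0.5519 0.2648 0.1939] tip_stand mm [ 23.5  -4.3 102.3] lean [0.533 0.   ] yaw err -0.01 F [-0.01  1.26 -1.19] w -0.0002
[0.5574 0.2742 0.1119] 
 [[ 0.     0.007 -0.002  0.896 -0.213  1.373]
 [ 0.     0.007 -0.002  0.888 -0.211  1.378]
 [ 0.     0.007 -0.002  0.879 -0.21   1.384]
 [ 0.     0.007 -0.002  0.87  -0.208  1.39 ]
 [ 0.     0.007 -0.002  0.862 -0.207  1.396]]
```

Request:
carry_out(
  plan=[0, 0, 0, 0.9, -0.3, 1.4, -1, 0, 0, 0, 0.9, -0.3, 1.4, -1, 0, 0, 0, 0.85, -0.3, 1.4, -1, 0, 0, 0, 0.85, -0.2, 1.4, -1, 0, 0, 0, 0.8, -0.2, 1.3, -1, 0, 0, 0, 0, 0, 0, -1],
)

```text
clock: 4.08
position: [0.5536, 0.2756, 0.1067]
ee_rot: [-0.02, 0.961, -0.086, -0.263]
contact_force: [-0.3, -0.0, 0.4]
width: 0.0002
```

Run:
```python
from look import *
from plan import *
d,s=snap('side','side1');where(s)
b=cv2.imread('pics/side1.png')[190:350,130:330]
cv2.imwrite('pics/side1c.png',cv2.resize(b,None,fx=3.7,fy=3.7,interpolation=cv2.INTER_CUBIC))
```

```text
t 4.08 tcp [0.5536 0.2756 0.1067] tip_stand mm [23.3  6.7 15.2] lean [0.534 0.002] yaw err -0.012 F [-0.31 -0.01  0.41] w 0.0002
```

View pics/side1c.png

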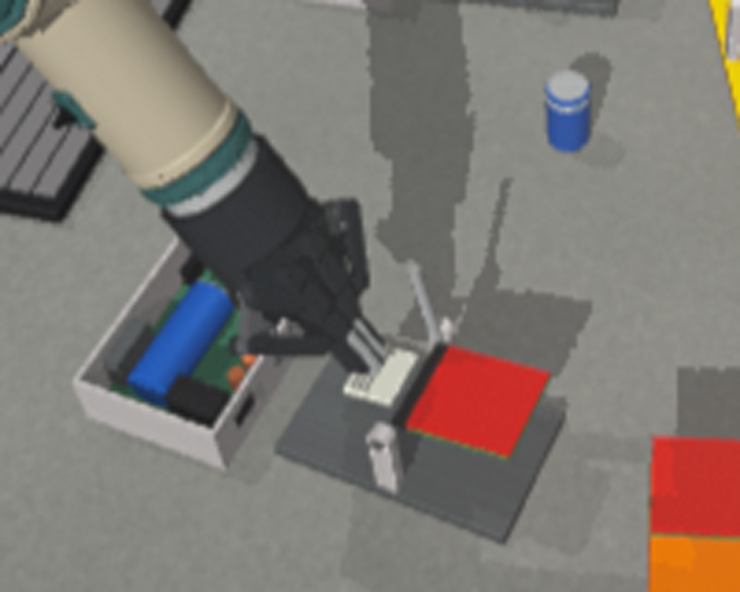

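The tip is above the tab with the body leaning away from the rod and flag. Pressing down slowly.

Request:
carry_out(
  plan=[0, 0, 0, 0.3, 0, 0.5, -1, 0, 0, 0, 0.3, 0, 0.5, -1, 0, 0, 0, 0.3, 0, 0.5, -1, 0, 0, 0, 0.3, 0, 0.5, -1, 0, 0, 0, 0.3, 0, 0.5, -1],
)

```text
clock: 4.75
position: [0.555, 0.2758, 0.079]
ee_rot: [-0.021, 0.961, -0.085, -0.261]
contact_force: [-0.2, 0.3, 2.9]
width: 0.0001
```

Run:
```python
from look import *
from plan import *
d,s=snap('side','side2');where(s)
b=cv2.imread('pics/side2.png')[190:350,130:330]
cv2.imwrite('pics/side2c.png',cv2.resize(b,None,fx=3.7,fy=3.7,interpolation=cv2.INTER_CUBIC))
```

```text
t 4.75 tcp [0.555  0.2758 0.079 ] tip_stand mm [ 24.6   7.2 -12.6] lean [ 0.531 -0.001] yaw err -0.011 F [-0.22  0.3   2.91] w 0.0001
```

View pics/side2c.png

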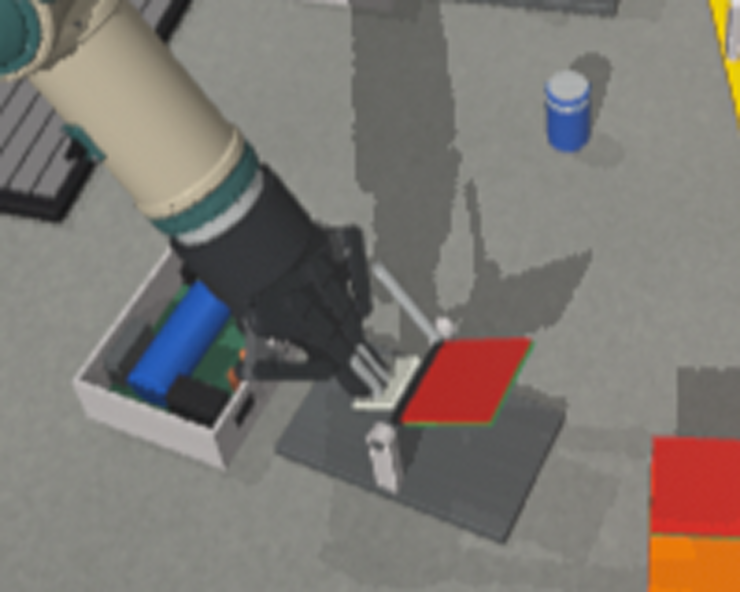

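The picture shows something I hadn't assumed: the rod turns with the flag and now leans to about (378,268) in the crop, towards the gripper's right knuckle. I'll back off slightly and lean the tool sideways, away from the rod's sweep, before pressing further.

Run:
```python
from plan import *
where()
p,r=target([0.024,0.009,-0.002],lean=0.53,side=0.3);rr=rows(p,r,5);print(p,'\n',np.round(rr,3))
```

```text
t 4.80 tcp [0.5548 0.2759 0.0783] tip_stand mm [ 24.4   7.2 -13.3] lean [ 0.531 -0.001] yaw err -0.011 F [-0.34  1.52  2.33] w -0.0004
[0.5553 0.2842 0.0888] 
 [[-0.052  0.004  0.028 -0.124 -0.165 -0.173]
 [-0.052  0.004  0.028 -0.128 -0.152 -0.182]
 [-0.052  0.004  0.028 -0.131 -0.139 -0.19 ]
 [-0.052  0.004  0.028 -0.134 -0.125 -0.198]
 [-0.052  0.004  0.028 -0.136 -0.111 -0.204]]
```

Request:
carry_out(
  plan=[0, 0, 0, -0.5, 0, -0.8, -1, -0.06, 0, 0.03, -0.1, -0.2, -0.1, -1, -0.06, 0, 0.03, 0, -0.15, 0, -1, -0.06, 0, 0.03, 0, -0.15, 0, -1, -0.06, 0, 0.03, 0, -0.15, 0, -1, -0.06, 0, 0.03, 0, -0.15, 0, -1],
)

```text
clock: 5.55
position: [0.5578, 0.2825, 0.0917]
ee_rot: [0.146, 0.944, -0.12, -0.27]
contact_force: [0.9, 0.1, -0.3]
width: 0.0002
```

Run:
```python
from look import *
from plan import *
d,s=snap('side','side3');where(s)
b=cv2.imread('pics/side3.png')[190:350,130:330]
cv2.imwrite('pics/side3c.png',cv2.resize(b,None,fx=3.7,fy=3.7,interpolation=cv2.INTER_CUBIC))
p,r=target([0.023,0.009,-0.030],lean=0.53,side=0.3);rr=rows(p,r,6);print(p,'\n',np.round(rr,3))
```

```text
t 5.55 tcp [0.5578 0.2825 0.0917] tip_stand mm [26.4  6.7  1.4] lean [0.553 0.353] yaw err -0.187 F [ 0.95  0.1  -0.29] w 0.0002
[0.5543 0.2844 0.0608] 
 [[ 0.008  0.003 -0.002  0.19  -0.166  0.433]
 [ 0.008  0.003 -0.002  0.19  -0.162  0.435]
 [ 0.008  0.003 -0.002  0.189 -0.158  0.436]
 [ 0.008  0.003 -0.002  0.188 -0.154  0.438]
 [ 0.008  0.003 -0.002  0.188 -0.15   0.44 ]
 [ 0.008  0.003 -0.002  0.187 -0.146  0.441]]
```

View pics/side3c.png

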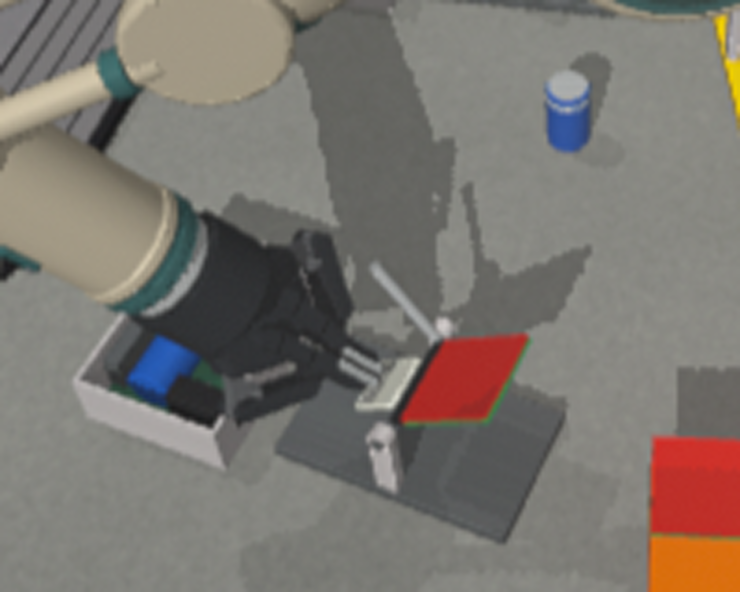

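Run:
```python
from plan import *
s=telemetry.get_state();print(np.round(s['qpos'],3));where(s)
```

```text
[ 0.363  0.798  1.148 -0.006  1.82   2.186]
t 5.60 tcp [0.5575 0.2841 0.0907] tip_stand mm [25.9  8.2  0.4] lean [0.553 0.355] yaw err -0.185 F [ 0.21  0.92 -0.24] w -0.0001
```

Request:
carry_out(
  plan=[0, 0, 0, 0.2, -0.15, 0.43, -1, 0, 0, 0, 0.2, -0.15, 0.43, -1, 0, 0, 0, 0.2, -0.15, 0.43, -1, 0, 0, 0, 0.2, -0.15, 0.43, -1, 0, 0, 0, 0.2, -0.15, 0.43, -1],
)

```text
clock: 6.22
position: [0.5558, 0.2825, 0.0664]
ee_rot: [0.145, 0.945, -0.12, -0.269]
contact_force: [1.2, -0.9, 1.2]
width: 0.0003
```

Run:
```python
from look import *
from plan import *
d,s=snap('side','side4');where(s);print(np.round(s['qpos'],3))
b=cv2.imread('pics/side4.png')[190:350,130:330]
cv2.imwrite('pics/side4c.png',cv2.resize(b,None,fx=3.7,fy=3.7,interpolation=cv2.INTER_CUBIC))
p,r=target([0.023,0.009,-0.030],lean=0.53,side=0.3);rr=rows(p,r,6);print(p,'\n',np.round(rr,3))
```

```text
t 6.22 tcp [0.5558 0.2825 0.0664] tip_stand mm [ 24.5   6.4 -23.9] lean [0.551 0.351] yaw err -0.185 F [ 1.2  -0.9   1.24] w 0.0003
[ 0.361  0.813  1.178 -0.005  1.771  2.185]
[0.5543 0.2844 0.0608] 
 [[ 0.007  0.002 -0.002  0.012 -0.054  0.07 ]
 [ 0.007  0.002 -0.002  0.012 -0.054  0.07 ]
 [ 0.007  0.002 -0.002  0.012 -0.053  0.07 ]
 [ 0.007  0.002 -0.002  0.012 -0.053  0.071]
 [ 0.007  0.002 -0.002  0.012 -0.052  0.071]
 [ 0.007  0.002 -0.002  0.012 -0.052  0.072]]
```

View pics/side4c.png

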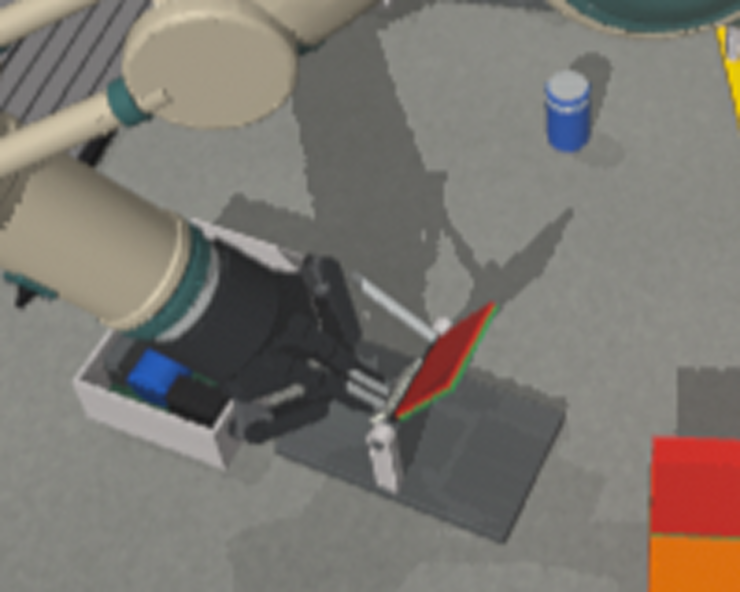

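Request:
carry_out(
  plan=[0, 0, 0, 0.1, -0.15, 0.4, -1, 0, 0, 0, 0.1, -0.15, 0.4, -1, 0, 0, 0, 0, 0, 0, -1],
)

```text
clock: 6.65
position: [0.5533, 0.2827, 0.0562]
ee_rot: [0.145, 0.944, -0.12, -0.269]
contact_force: [-1.1, 0.2, 0.3]
width: 0.0001
```

Run:
```python
from look import *
from plan import *
d,s=snap('side','side5');where(s)
w=load('side5')
hsv=cv2.cvtColor(w['frame'],cv2.COLOR_RGB2HSV)
red=(((hsv[...,0]<6)|(hsv[...,0]>174))&(hsv[...,1]>150)&(hsv[...,2]>60)).astype(np.uint8)*255
m=np.zeros_like(red);m[260:312,225:275]=red[260:312,225:275]
print(quad(m)[0].tolist())
for deg in (45,50,55,60,65,70,75):
    th=np.deg2rad(deg);c,s_=np.cos(th),np.sin(th)
    def P(r,y,n): return H+S@np.array([-r*c+n*s_,y,r*s_+n*c])
    print(deg,[np.round(proj(w,P(r,y,.003)),1).tolist() for r,y in ((.012,.032),(.012,-.032),(.085,-.032),(.085,.032))])
b=cv2.imread('pics/side5.png')[230:340,170:310]
cv2.imwrite('pics/side5c.png',cv2.resize(b,None,fx=5,fy=5,interpolation=cv2.INTER_CUBIC))
```

```text
t 6.65 tcp [0.5533 0.2827 0.0562] tip_stand mm [ 22.    6.2 -34.2] lean [0.552 0.351] yaw err -0.186 F [-1.15  0.2   0.33] w 0.0001
[[247.0, 282.0], [238.0, 297.0], [239.0, 294.0]]
45 [[237.5, 302.2], [249.5, 280.7], [268.1, 275.1], [256.3, 297.5]]
50 [[237.1, 301.9], [249.1, 280.4], [265.8, 273.1], [253.8, 295.5]]
55 [[236.7, 301.7], [248.7, 280.2], [263.3, 271.2], [251.2, 293.5]]
60 [[236.3, 301.5], [248.3, 280.0], [260.7, 269.3], [248.4, 291.6]]
65 [[235.9, 301.3], [247.9, 279.8], [258.0, 267.6], [245.6, 289.8]]
70 [[235.4, 301.1], [247.5, 279.6], [255.1, 266.0], [242.6, 288.2]]
75 [[235.0, 300.9], [247.1, 279.5], [252.3, 264.5], [239.6, 286.6]]
```

View pics/side5c.png

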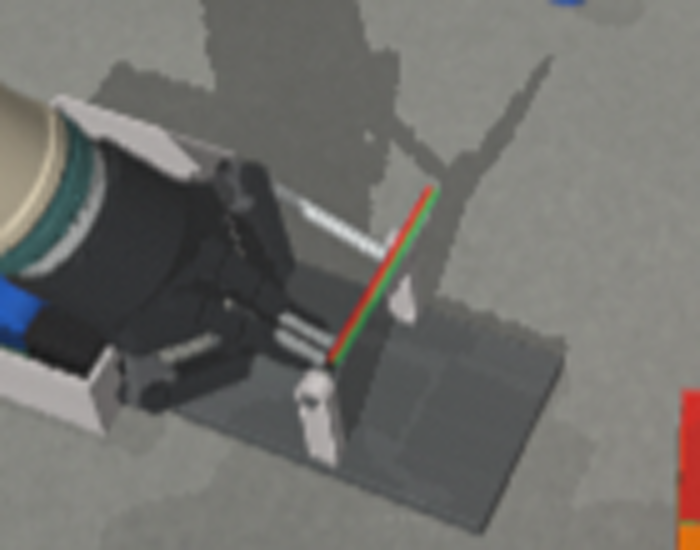

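The flag is up at about 67°: its top corner at side pixel (256.6, 267.4) matches the 65–70° prediction. Now I back straight out along the tool axis.

Request:
carry_out(
  plan=[0, 0, 0, 0.1, 0, -0.8, -1, 0, 0, 0, 0.1, 0, -1.3, -1, 0, 0, 0, 0, 0, -2.0, -1, 0, 0, 0, 0, 0, -2.5, -1],
)

```text
clock: 7.2
position: [0.5918, 0.2966, 0.1108]
ee_rot: [0.146, 0.944, -0.12, -0.27]
contact_force: [-0.4, -0.3, 0.5]
width: 0.0002
```

Run:
```python
from plan import *
where()
p,r=target([0.03,0.004,0.120]);rr=rows(p,r,8);print(p,'\n',np.round(rr,3))
```

```text
t 7.20 tcp [0.5918 0.2966 0.1108] tip_stand mm [57.6 26.3 20.5] lean [0.554 0.353] yaw err -0.186 F [-0.43 -0.28  0.52] w 0.0002
[0.5472 0.2739 0.215 ] 
 [[ 0.043  0.065 -0.01  -0.993  0.787 -0.693]
 [ 0.043  0.065 -0.01  -0.952  0.746 -0.79 ]
 [ 0.043  0.065 -0.01  -0.905  0.701 -0.881]
 [ 0.043  0.065 -0.01  -0.851  0.652 -0.968]
 [ 0.043  0.065 -0.01  -0.792  0.601 -1.048]
 [ 0.043  0.065 -0.01  -0.727  0.547 -1.122]
 [ 0.043  0.065 -0.01  -0.656  0.49  -1.19 ]
 [ 0.043  0.065 -0.01  -0.581  0.432 -1.25 ]]
```

Request:
carry_out(
  plan=[0.045, 0.068, -0.01, -0.9, 0.6, -1.0, -1, 0.045, 0.068, -0.01, -0.9, 0.6, -1.0, -1, 0.045, 0.068, -0.01, -0.9, 0.65, -1.0, -1, 0.045, 0.068, -0.01, -0.85, 0.65, -1.0, -1, 0.045, 0.068, -0.01, -0.8, 0.65, -1.1, -1, 0.045, 0.068, -0.01, -0.8, 0.6, -1.2, -1, 0.045, 0.068, -0.01, -0.7, 0.6, -1.3, -1, 0.045, 0.068, -0.01, -0.6, 0.5, -1.3, -1],
)

```text
clock: 8.2
position: [0.5553, 0.2771, 0.2307]
ee_rot: [-0.015, 0.996, -0.084, 0.026]
contact_force: [-0.2, -0.3, 0.1]
width: 0.0002
```

Run:
```python
from plan import *
where()
p,r=target([-0.080,0.002,0.115]);rr=rows(p,r,5);print(p,'\n',np.round(rr,3))
```

```text
t 8.20 tcp [0.5553 0.2771 0.2307] tip_stand mm [ 38.7   9.3 135.8] lean [-0.05  -0.034] yaw err -0.001 F [-0.16 -0.26  0.07] w 0.0002
[0.4385 0.2903 0.21  ] 
 [[-0.007 -0.01  -0.    -2.366  0.142  0.293]
 [-0.007 -0.01  -0.    -2.363  0.14   0.317]
 [-0.007 -0.01  -0.    -2.36   0.138  0.342]
 [-0.007 -0.01  -0.    -2.356  0.135  0.366]
 [-0.007 -0.01  -0.    -2.352  0.132  0.39 ]]
```

Request:
carry_out(
  plan=[-0.006, -0.008, 0, -2.4, 0.1, 0.1, -1, -0.006, -0.008, 0, -2.4, 0.1, 0.1, -1, -0.006, -0.008, 0, -2.4, 0.1, 0.2, -1, -0.006, -0.008, 0, -2.4, 0.15, 0.4, -1, -0.006, -0.008, 0, -2.4, 0.15, 0.6, -1, 0, -0.005, 0, -0.3, 0.1, 1.5, -1, 0, 0, 0, 0, 0, 1.8, -1],
)

```text
clock: 9.07
position: [0.4291, 0.2929, 0.1829]
ee_rot: [-0.003, 0.997, -0.083, 0.006]
contact_force: [0.1, 1.0, -0.1]
width: -0.0
```

Run:
```python
from look import *
from plan import *
d,s=snap('side','side6');where(s)
b=cv2.imread('pics/side6.png')[190:350,150:330]
cv2.imwrite('pics/side6c.png',cv2.resize(b,None,fx=3.7,fy=3.7,interpolation=cv2.INTER_CUBIC))
p,r=target([-0.070,0.002,0.055]);rr=rows(p,r,4);print(p,'\n',np.round(rr,3))
```

```text
t 9.07 tcp [0.4291 0.2929 0.1829] tip_stand mm [-89.4   3.2  88. ] lean [-0.011 -0.008] yaw err 0.001 F [ 0.14  1.04 -0.13] w -0.0
[0.4483 0.2886 0.15  ] 
 [[-0.001 -0.002  0.     0.521  0.004  0.762]
 [-0.001 -0.002  0.     0.522  0.003  0.761]
 [-0.001 -0.002  0.     0.523  0.002  0.76 ]
 [-0.001 -0.002  0.     0.524  0.001  0.759]]
```

View pics/side6c.png

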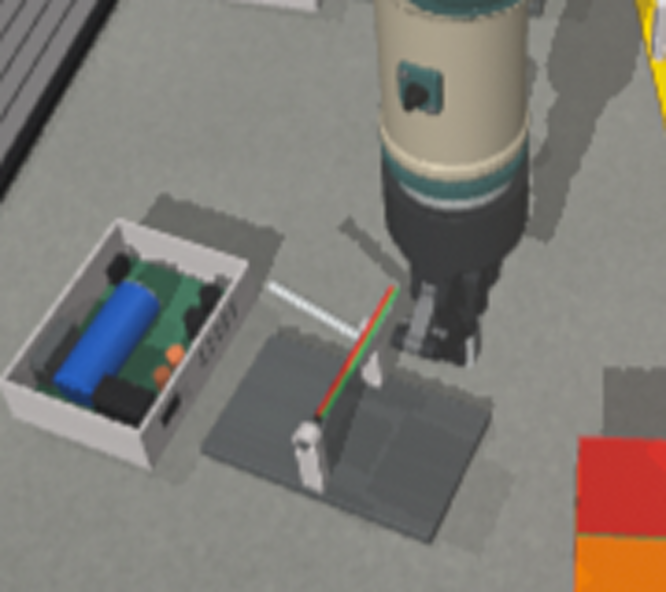

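The flag stays at about 67° with the fingers on its green underside side, and the stand has not moved. Now I lower behind the flag and push it towards vertical.

Request:
carry_out(
  plan=[0, 0, 0, 0.5, 0, 0.8, -1, 0, 0, 0, 0.5, 0, 0.8, -1, 0, 0, 0, 0.5, 0, 0.8, -1, 0, 0, 0, 0.6, 0, 0.8, -1, 0, 0, 0, 1.0, 0, 0, -1, 0, 0, 0, 1.0, 0, 0, -1, 0, 0, 0, 1.0, 0, 0, -1, 0, 0, 0, 1.0, 0, 0, -1],
)

```text
clock: 10.12
position: [0.4943, 0.2815, 0.1465]
ee_rot: [-0.002, 0.996, -0.084, 0.004]
contact_force: [-0.8, -0.2, 1.0]
width: 0.0001
```

Run:
```python
from look import *
from plan import *
d,s=snap('side','side7');where(s)
b=cv2.imread('pics/side7.png')[190:350,150:330]
cv2.imwrite('pics/side7c.png',cv2.resize(b,None,fx=3.7,fy=3.7,interpolation=cv2.INTER_CUBIC))
```

```text
t 10.12 tcp [0.4943 0.2815 0.1465] tip_stand mm [-23.3   2.7  51.5] lean [-0.008 -0.005] yaw err 0.0 F [-0.77 -0.25  1.05] w 0.0001
```

View pics/side7c.png

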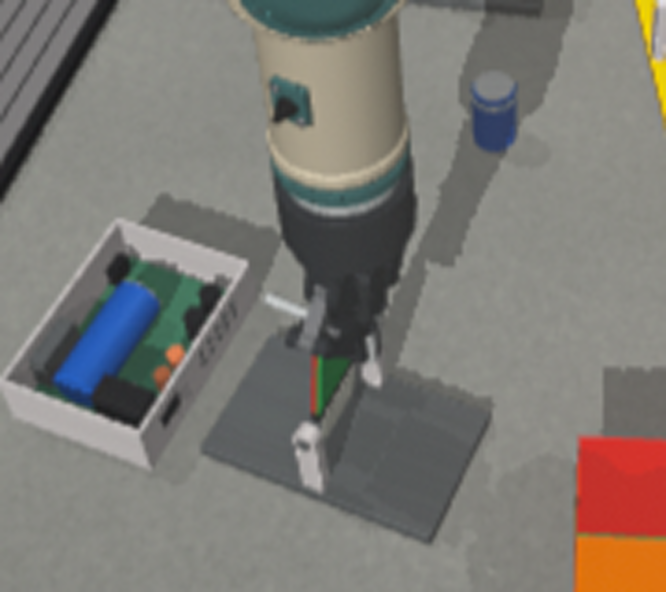

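Request:
carry_out(
  plan=[0, 0, 0, 0.9, 0, -0.7, -1, 0, 0, 0, 1.0, 0, -0.2, -1, 0, 0, 0, 1.0, 0, 0.2, -1, 0, 0, 0, 1.0, 0, 0.4, -1, 0, 0, 0, 0.9, 0, 0.5, -1],
)

```text
clock: 10.8
position: [0.5462, 0.2729, 0.1455]
ee_rot: [-0.002, 0.996, -0.084, 0.005]
contact_force: [-0.7, 0.4, -0.3]
width: 0.0001
```

Run:
```python
from look import *
from plan import *
d,s=snap('side','side8');where(s)
b=cv2.imread('pics/side8.png')[190:350,150:330]
cv2.imwrite('pics/side8c.png',cv2.resize(b,None,fx=3.7,fy=3.7,interpolation=cv2.INTER_CUBIC))
```

```text
t 10.80 tcp [0.5462 0.2729 0.1455] tip_stand mm [29.4  2.9 50.5] lean [-0.01  -0.006] yaw err -0.0 F [-0.73  0.42 -0.34] w 0.0001
```

View pics/side8c.png

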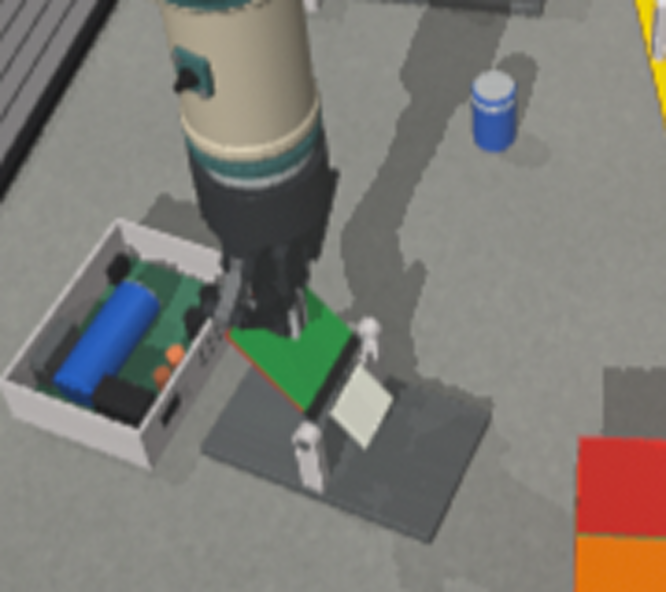

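The flag is past vertical with its green face showing, at about 128°. I'll follow it down gently, checking whether the rod interferes with the foot plate.

Request:
carry_out(
  plan=[0, 0, 0, 0.6, 0, 0.8, -1, 0, 0, 0, 0.5, 0, 0.9, -1, 0, 0, 0, 0.4, 0, 0.9, -1],
)

```text
clock: 11.22
position: [0.5639, 0.2701, 0.1175]
ee_rot: [-0.002, 0.996, -0.084, 0.006]
contact_force: [-0.7, -0.6, 1.2]
width: -0.0
```

Run:
```python
from look import *
from plan import *
d,s=snap('side','side9');where(s)
b=cv2.imread('pics/side9.png')[190:350,150:330]
cv2.imwrite('pics/side9c.png',cv2.resize(b,None,fx=3.7,fy=3.7,interpolation=cv2.INTER_CUBIC))
```

```text
t 11.22 tcp [0.5639 0.2701 0.1175] tip_stand mm [47.4  3.1 22.5] lean [-0.012 -0.006] yaw err -0.0 F [-0.71 -0.64  1.2 ] w -0.0
```

View pics/side9c.png

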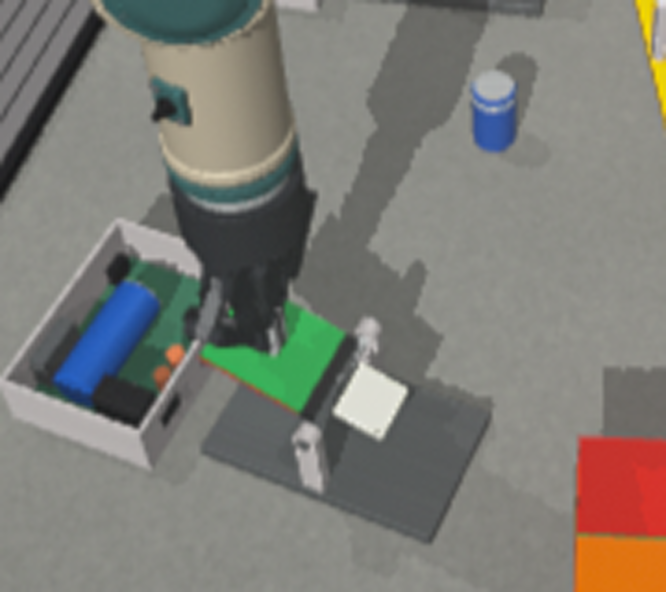

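Request:
carry_out(
  plan=[0, 0, 0, 0.1, 0, 0.6, -1, 0, 0, 0, 0, 0, 0.5, -1, 0, 0, 0, 0, 0, 0.4, -1, 0, 0, 0, 0, 0, 0.3, -1, 0, 0, 0, 0, 0, 0.15, -1],
)

```text
clock: 11.9
position: [0.5745, 0.2737, 0.1025]
ee_rot: [-0.008, 0.996, -0.084, 0.017]
contact_force: [1.3, 0.7, 3.4]
width: -0.0002
```

Run:
```python
from look import *
from plan import *
d,s=snap('side','side10');where(s)
b=cv2.imread('pics/side10.png')[190:350,150:330]
cv2.imwrite('pics/side10c.png',cv2.resize(b,None,fx=3.7,fy=3.7,interpolation=cv2.INTER_CUBIC))
```

```text
t 11.90 tcp [0.5745 0.2737 0.1025] tip_stand mm [57.7  8.7  7.6] lean [-0.032 -0.018] yaw err -0.0 F [1.25 0.71 3.39] w -0.0002
```

View pics/side10c.png

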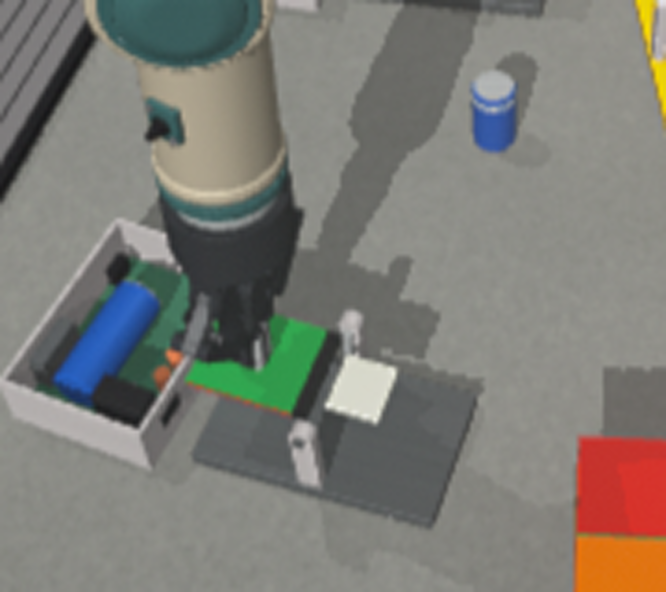

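The side view shows the stand itself shifted during that last press: right post from (368,338) to (350,328) in the crop. Before doing anything more I'll back off the pressure by measuring first, to see how far it moved and whether it tilted.

Run:
```python
from look import *
from plan import *
d,s=snap('top','top10');where(s)
a=cv2.imread('pics/top10.png')[120:250,140:260]
cv2.imwrite('pics/top10c.png',cv2.resize(a,None,fx=4.5,fy=4.5,interpolation=cv2.INTER_CUBIC))
for f in ('side9','side10'):
    b=cv2.imread('pics/%s.png'%f)[265:340,195:290]
    cv2.imwrite('pics/%sd.png'%f,cv2.resize(b,None,fx=7,fy=7,interpolation=cv2.INTER_CUBIC))
sd=load('side0')
for n,u in dict(NR9=(282.7,299.5),NR10=(279.2,294.9),NL9=(266.2,336.8),NL10=(267,331.9),FL9=(204.9,312.2),FL10=(202.2,313.5)).items(): print(n,onz(sd,u,.012))
```

```text
t 11.95 tcp [0.5745 0.2737 0.1024] tip_stand mm [57.8  8.7  7.4] lean [-0.032 -0.018] yaw err -0.0 F [1.42 0.97 5.03] w 0.0001
NR9 [0.4254 0.237  0.012 ]
NR10 [0.4371 0.2259 0.012 ]
NL9 [0.4407 0.3433 0.012 ]
NL10 [0.442  0.3309 0.012 ]
FL9 [0.6048 0.314  0.012 ]
FL10 [0.61   0.3189 0.012 ]
```

View pics/top10c.png

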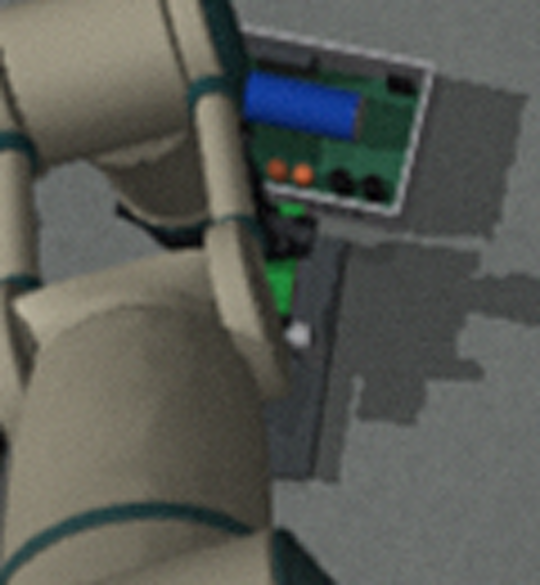

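View pics/side10d.png

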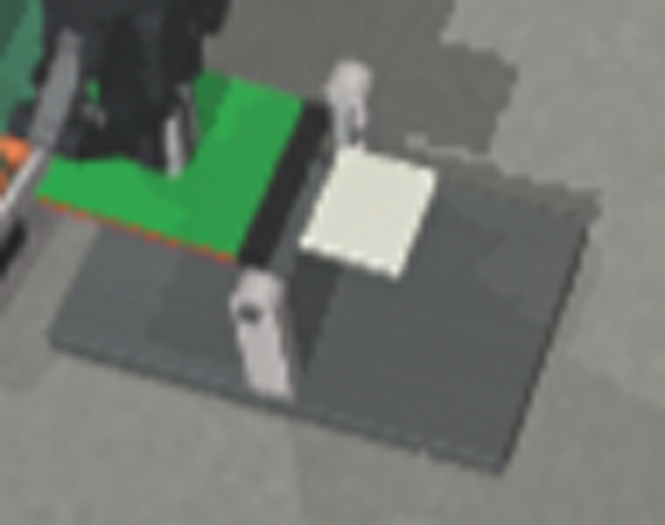

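The foot corners fit an in-plane shift of about 9 mm plus about 6° of yaw, well inside the 25 mm limit. That fits the rod tip scraping the table on the right side as the flag went down. Now I release straight up and look from above with the wrist camera.

Request:
carry_out(
  plan=[0, 0, 0, 0, 0, -0.5, -1, 0, 0, 0, 0, 0, -1.5, -1, 0.01, -0.02, 0, 0, 0, -3, -1, 0.01, -0.01, 0, -2, 0, -4, -1, 0, 0, 0, -4, 0, -3, -1, 0, 0, 0, -4, 0, -1, -1, 0, 0, 0, 0, 0, 0, -1],
)

```text
clock: 12.88
position: [0.4655, 0.2854, 0.2365]
ee_rot: [-0.016, 0.996, -0.084, -0.005]
contact_force: [0.7, 0.1, 1.0]
width: 0.0
```

Run:
```python
from look import *
from plan import *
d,s=snap('wrist','wrist11');where(s)
d,s=snap('side','side11')
b=cv2.imread('pics/side11.png')[250:345,185:295]
cv2.imwrite('pics/side11d.png',cv2.resize(b,None,fx=6.3,fy=6.3,interpolation=cv2.INTER_CUBIC))
```

```text
t 12.88 tcp [0.4655 0.2854 0.2365] tip_stand mm [-52.9   2.4 141.6] lean [ 0.013 -0.031] yaw err -0.0 F [0.74 0.12 0.96] w 0.0
```

View pics/wrist11.png

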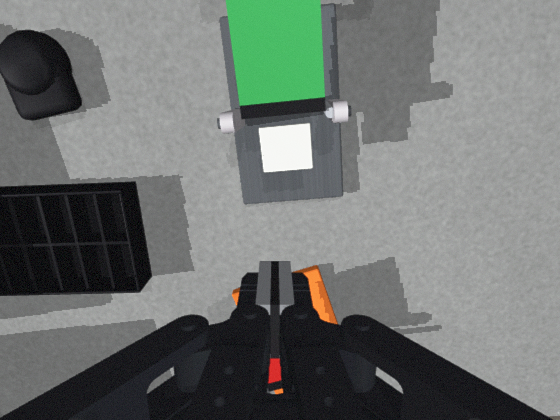

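View pics/side11d.png

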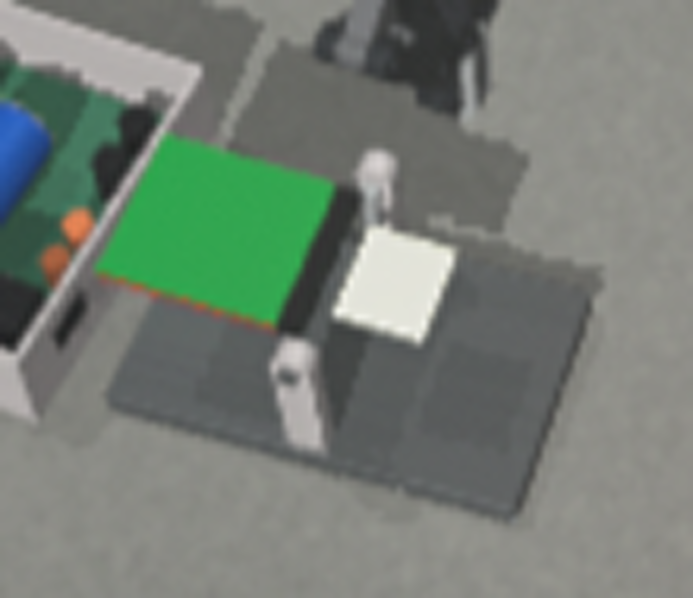

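```bash
python3 - <<'E'
from geo import *
w=load('wrist11');s=load('side11')
def T(n,a,b):
    X,e=tri(w,a,s,b);print(n,X,'gap',round(e,4));return X
T('footNL',(245,204),(267.1,332.5));T('footNR',(342,195),(279.6,296.3))
PL=T('postL',(226,122),(231.5,305.2));PR=T('postR',(340,112),(245,274.6))
HL=T('grHL',(241,105),(229.1,301.7));HR=T('grHR',(325,98),(238.5,279.4))
T('tab nL',(261,128),(238.2,300));T('tab nR',(310,124),(245.3,285.7));T('tab oR',(312,170),(257.5,290.2));T('tab oL',(264,173),(251.3,304.4))
for z in (.060,.066,.072,.078,.084): print(z,'grFL',onz(s,(200.4,292.9),z),'grFR',onz(s,(212,271.4),z))
for n,u in dict(NL=(267.1,332.5),NR=(279.6,296.3),FL=(202.5,313.8)).items(): print(n,onz(s,u,.012))
for n,u in dict(NL=(245,204),NR=(342,195)).items(): print('wrist',n,onz(w,u,.012))
E
python3 - <<'E'
import cv2
b=cv2.imread('pics/wrist11.png')[0:215,205:375]
cv2.imwrite('pics/wrist11c.png',cv2.resize(b,None,fx=2.75,fy=2.75,interpolation=cv2.INTER_CUBIC))
E
```

```text
footNL [0.442  0.3282 0.0046] gap 0.0016
footNR [0.4361 0.2288 0.0095] gap 0.0016
postL [0.5282 0.3171 0.0781] gap 0.0008
postR [0.5212 0.2321 0.083 ] gap 0.0021
grHL [0.5386 0.3047 0.0698] gap 0.0001
grHR [0.5339 0.2417 0.0733] gap 0.0016
tab nL [0.5195 0.2932 0.0661] gap 0.0013
tab nR [0.515  0.254  0.0692] gap 0.0021
tab oR [0.4809 0.2587 0.0697] gap 0.0024
tab oL [0.4847 0.2978 0.0675] gap 0.0035
0.06 grFL [0.6172 0.2913 0.06  ] grFR [0.6113 0.2253 0.06  ]
0.066 grFL [0.6149 0.2947 0.066 ] grFR [0.6091 0.2291 0.066 ]
0.072 grFL [0.6126 0.2981 0.072 ] grFR [0.6068 0.233  0.072 ]
0.078 grFL [0.6103 0.3015 0.078 ] grFR [0.6045 0.2368 0.078 ]
0.084 grFL [0.608  0.3048 0.084 ] grFR [0.6023 0.2407 0.084 ]
NL [0.4414 0.3323 0.012 ]
NR [0.4352 0.2297 0.012 ]
FL [0.609  0.3195 0.012 ]
wrist NL [0.4434 0.3266 0.012 ]
wrist NR [0.4375 0.2297 0.012 ]
```

View pics/wrist11c.png

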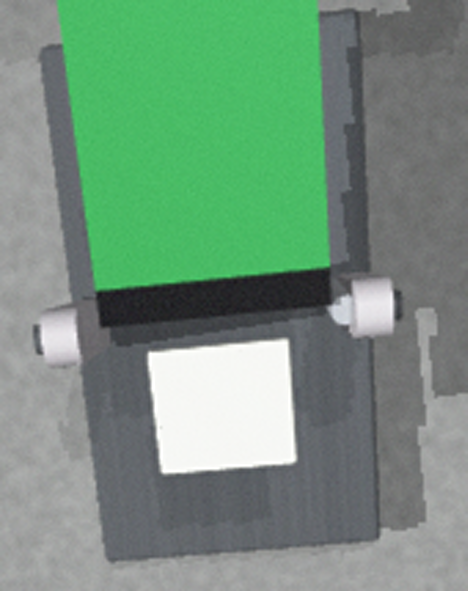

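Green is up and the flag looks near level, but the stand's right side seems propped 2–3 mm by the rod. I'll measure the flag angle and stand tilt properly, using two wrist views with a wide baseline.

Request:
carry_out(
  plan=[-0.015, -0.006, 0, 3.4, -2.9, -0.4, -1, -0.015, -0.006, 0, 3.4, -2.9, -0.4, -1, 0, 0, 0, 0, 0, 0, -1, 0, 0, 0, 0, 0, 0, -1],
)

```text
clock: 13.48
position: [0.548, 0.3292, 0.2398]
ee_rot: [0.001, 0.996, -0.086, -0.015]
contact_force: [-0.1, -0.0, 0.6]
width: -0.0
```

Run:
```python
from look import *
from plan import *
d,s=snap('wrist','wA');where(s);print(np.round(s['qd'],4))
```

```text
t 13.47 tcp [0.548  0.3292 0.2398] tip_stand mm [ 20.8  58.5 144.9] lean [0.03  0.005] yaw err -0.004 F [-0.11 -0.02  0.65] w -0.0
[-0.0057  0.0271 -0.0191 -0.0011 -0.0114 -0.0008]
```

Request:
carry_out(
  plan=[0, 0, 0, 0, 4, 0, -1, 0, 0, 0, 0, 4, 0, -1, 0, 0, 0, 0, 4, 0, -1, 0, 0, 0, 0, 0, 0, -1, 0, 0, 0, 0, 0, 0, -1],
)

```text
clock: 14.15
position: [0.5227, 0.2058, 0.2398]
ee_rot: [0.002, 0.996, -0.086, -0.016]
contact_force: [0.1, -0.2, -0.0]
width: -0.0
```

Run:
```python
from look import *
from plan import *
d,s=snap('wrist','wB');where(s);print(np.round(s['qd'],4))
a=cv2.imread('pics/wA.png');b=cv2.imread('pics/wB.png')
cv2.imwrite('pics/wAB.png',np.hstack([cv2.resize(a[:270,150:550],None,fx=1,fy=1),b[:270,0:400]]))
```

```text
t 14.15 tcp [0.5227 0.2058 0.2398] tip_stand mm [ 16.3 -67.5 144.9] lean [0.032 0.006] yaw err -0.005 F [ 0.07 -0.2  -0.01] w -0.0
[-0.0119 -0.0132  0.0177 -0.0105  0.0046 -0.0017]
```

View pics/wAB.png

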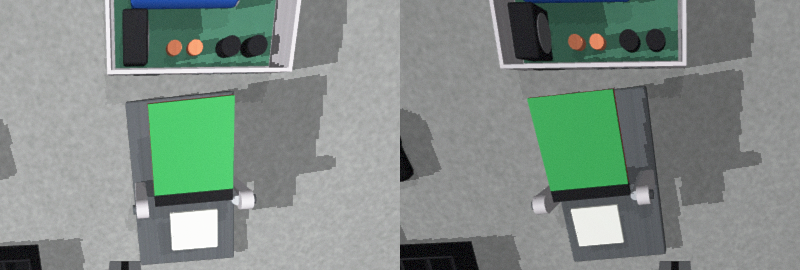

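```bash
cat > q.py <<'E'
from geo import *
def quadfit(mask):
    cs,_=cv2.findContours(mask,cv2.RETR_EXTERNAL,cv2.CHAIN_APPROX_NONE)
    c=max(cs,key=cv2.contourArea);pts=c[:,0,:].astype(float)
    q,_=quad(mask); L=[]
    n=len(q)
    for i in range(n):
        a,b=q[i],q[(i+1)%n];d=(b-a);l=np.linalg.norm(d);d/=l;nn=np.array([-d[1],d[0]])
        t=(pts-a)@d;e=(pts-a)@nn
        k=(t>.15*l)&(t<.85*l)&(abs(e)<2.5)
        vx,vy,x0,y0=cv2.fitLine(pts[k].astype(np.float32),cv2.DIST_HUBER,0,.01,.01).ravel()
        L.append(np.cross([x0,y0,1],[x0+vx,y0+vy,1]))
    out=[]
    for i in range(n):
        p=np.cross(L[i-1],L[i]);out.append(p[:2]/p[2])
    out=np.array(out);c=out.mean(0)
    out=out[np.argsort(np.arctan2(out[:,1]-c[1],out[:,0]-c[0]))] # TL,TR,BR,BL
    return out
def masks(d,roi):
    h=cv2.cvtColor(d['frame'],cv2.COLOR_RGB2HSV);x0,x1,y0,y1=roi
    g=((h[...,0]>50)&(h[...,0]<75)&(h[...,1]>120)&(h[...,2]>110)).astype(np.uint8)*255
    w=((h[...,1]<30)&(h[...,2]>228)).astype(np.uint8)*255
    def cut(m):
        z=np.zeros_like(m);z[y0:y1,x0:x1]=m[y0:y1,x0:x1]
        return cv2.morphologyEx(z,cv2.MORPH_OPEN,np.ones((5,5),np.uint8))
    return cut(g),cut(w)
E
python3 - <<'E'
from q import *
A=load('wA');B=load('wB')
gA,wA=masks(A,(280,400,80,262));gB,wB=masks(B,(110,270,80,262))
P={}
for n,a,b in (('green',quadfit(gA),quadfit(gB)),('tab',quadfit(wA),quadfit(wB))):
    print(n,np.round(a,1).tolist(),np.round(b,1).tolist())
    X=[tri(A,u,B,v) for u,v in zip(a,b)]
    for k,(p,e) in zip(('farL','farR','nearR','nearL'),X): print(' ',k,p,'gap',round(e,4))
    P[n]=np.array([p for p,e in X])
G=P['green'];T=P['tab']
print('green lengths',np.linalg.norm(G[0]-G[3]),np.linalg.norm(G[1]-G[2]),'widths',np.linalg.norm(G[0]-G[1]),np.linalg.norm(G[2]-G[3]))
def plane(X):
    c=X.mean(0);u,s,v=np.linalg.svd(X-c);n=v[2]*np.sign(v[2][2]);return n
for n,X in P.items():
    ux=(X[0]+X[1]-X[2]-X[3]);uy=(X[0]+X[3]-X[1]-X[2]);
    print(n,'pitch(up to far) ',np.arctan2(ux[2],np.hypot(*ux[:2])),'roll (up to left)',np.arctan2(uy[2],np.hypot(*uy[:2])),'yaw',np.rad2deg(np.arctan2(ux[1],ux[0])))
E
```

```text
green [[298.0, 104.1], [383.0, 95.3], [383.0, 187.6], [305.1, 194.9]] [[127.4, 98.5], [211.8, 89.3], [227.1, 182.5], [150.8, 190.1]]
  farL [0.611  0.3001 0.0784] gap 0.0003
  farR [0.6067 0.2372 0.0788] gap 0.0001
  nearR [0.5352 0.2416 0.0769] gap 0.0001
  nearL [0.5391 0.3047 0.0744] gap 0.0001
tab [[320.3, 213.9], [366.0, 209.6], [366.0, 245.4], [322.6, 249.5]] [[171.0, 209.9], [215.6, 205.7], [222.0, 241.3], [180.2, 244.9]]
  farL [0.5188 0.2942 0.0709] gap 0.0004
  farR [0.5166 0.2559 0.0727] gap 0.0006
  nearR [0.4828 0.2583 0.0707] gap 0.0001
  nearL [0.4843 0.2962 0.0679] gap 0.0005
green lengths 0.0722136770441943 0.0716618971337944 widths 0.06307187973864695 0.06328234082761423
green pitch(up to far)  0.04076862760048798 roll (up to left) -0.023598633553061982 yaw -3.5958949689595436
tab pitch(up to far)  0.07307621145525486 roll (up to left) -0.059919523174070455 yaw -3.628983740678139
```

The wrist stereo gives a flag pitch of about 0.04 rad from level (joint about 3.10, above 2.99) and a stand roll of 0.024–0.06 rad. The roll limit is 0.05, so I'll calibrate the measurement against a level reference, the case rim and the table-level foot of the unit.

Run:
```python
import cv2,numpy as np
a=cv2.imread('pics/wA.png');b=cv2.imread('pics/wB.png')
def c(im,x0,y0,w=60,h=45,f=6): return cv2.resize(im[y0:y0+h,x0:x0+w],None,fx=f,fy=f,interpolation=cv2.INTER_CUBIC)
t=np.hstack([c(a,240,45),c(a,400,45)]);u=np.hstack([c(b,80,45),c(b,255,45)])
cv2.imwrite('pics/rim.png',np.vstack([t,u]))
t=np.hstack([c(a,265,225),c(a,355,225)]);u=np.hstack([c(b,150,225),c(b,235,225)])
cv2.imwrite('pics/foot.png',np.vstack([t,u]))
```

```text
(no output)
```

View pics/rim.png

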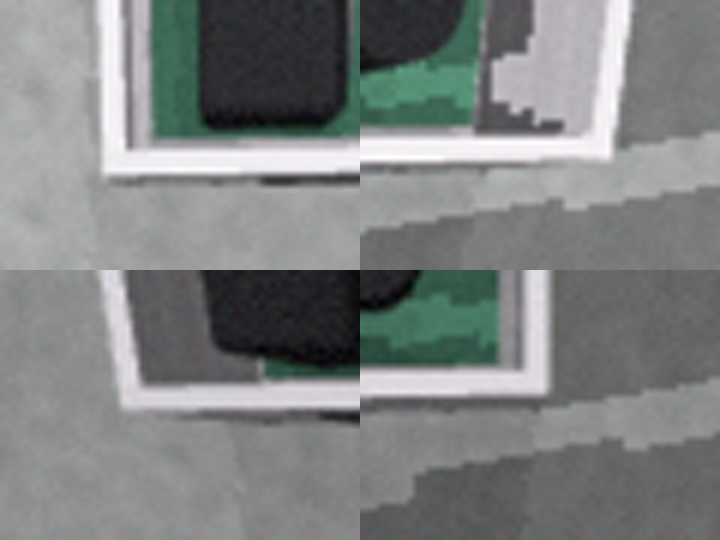

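View pics/foot.png

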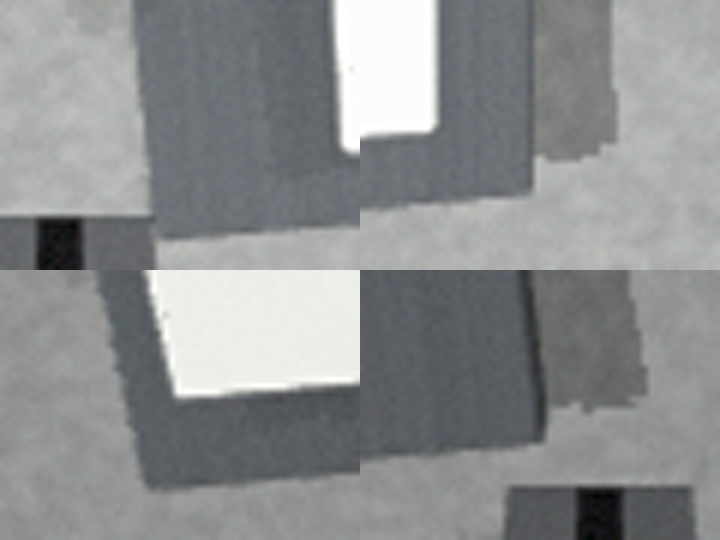

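Run:
```python
from geo import *
A=load('wA');B=load('wB')
def T(n,a,b):
    X,e=tri(A,a,B,b);print(n,X,'gap',round(e,4));return X
L=T('rimL',(257,75),(100.3,68.7));Rr=T('rimR',(442,71.7),(286.7,66.2))
v=L-Rr;print('rim length',np.linalg.norm(v),'roll bias (up to left)',v[2]/np.hypot(v[0],v[1]))
L=T('footNL',(291.2,265),(174.7,261.7));Rr=T('footNR',(383.8,257),(265.8,253.3))
v=L-Rr;print('foot length',np.linalg.norm(v),'roll (up to left)',v[2]/np.hypot(v[0],v[1]))
```

```text
rimL [0.6375 0.3275 0.0447] gap 0.0004
rimR [0.6141 0.1789 0.0456] gap 0.0004
rim length 0.15038710501256528 roll bias (up to left) -0.00571398339292098
footNL [0.4421 0.328  0.0091] gap 0.0
footNR [0.4365 0.2287 0.0129] gap 0.0002
foot length 0.09945814144396307 roll (up to left) -0.038000449481737
```

The rim reference checks out: length 150.4 mm, height 0.045 m, roll bias only -0.006. The foot then gives a stand roll of about 0.03 rad. As a cross-check, I'll get the rod length from the first pictures, since that fixes how far it can lift the foot.

Run:
```python
from plan import *
W=load('wrist1');s=load('side0');t=load('top0')
hsv=cv2.cvtColor(W['frame'],cv2.COLOR_RGB2HSV)
for n,(a,u,b,v) in dict(ws=(W,(353.5,159),s,(241.7,262)),ts=(t,(200.8,188),s,(241.7,262))).items():
    X,e=tri(a,u,b,v);d=S.T@(X-H);print(n,X,e,'stand',d*1000,'R',np.hypot(d[0],d[2])*1000)
a=cv2.imread('pics/wrist1.png')[140:180,325:370];b=cv2.imread('pics/side0.png')[252:292,225:270]
cv2.imwrite('pics/rod.png',np.hstack([cv2.resize(a,None,fx=8,fy=8,interpolation=cv2.INTER_CUBIC),cv2.resize(b,None,fx=8,fy=8,interpolation=cv2.INTER_CUBIC)]))
X,e=tri(W,(240,158.5),s,(233.5,305.5));print('postL check',X,e)
```

```text
ws [0.5215 0.238  0.1426] 9.265231832542791e-05 stand [ 10.6479 -35.7744  72.5978] R 73.37450363282646
ts [0.523  0.2353 0.1388] 0.0006386240189193102 stand [ 12.5534 -38.0977  68.8305] R 69.96588887783037
postL check [0.524  0.3153 0.0755] 0.000563702716225175
```

View pics/rod.png

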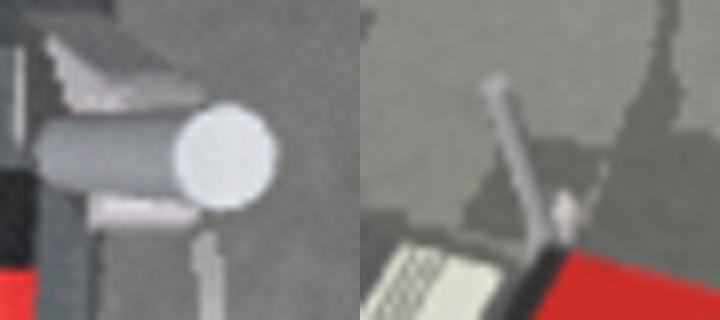

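Request:
carry_out(
  plan=[0, -0.02, 0, 0, 3.2, 1.2, -1, 0, -0.012, 0, 0, 3.2, 1.2, -1, 0, 0, 0, 0, 0, 0, -1, 0, 0, 0, 0, 0, 0, -1],
)

```text
clock: 14.7
position: [0.5114, 0.1456, 0.216]
ee_rot: [-0.001, 0.996, -0.083, -0.031]
contact_force: [0.9, 0.3, 0.1]
width: -0.0003
```

Run:
```python
from look import *
from plan import *
d,s=snap('wrist','wC');where(s);print(np.round(s['qd'],4))
```

```text
t 14.70 tcp [0.5114 0.1456 0.216 ] tip_stand mm [  14.5 -128.7  121.1] lean [0.063 0.004] yaw err 0.001 F [0.89 0.31 0.14] w -0.0003
[ 0.0002  0.0035  0.0061 -0.0059  0.0024  0.0006]
```

Request:
carry_out(
  plan=[0, 0.015, 0, 0, -5.5, 0, -1, 0, 0.015, 0, 0, -5.5, 0, -1, 0, 0, 0, 0, -5.5, 0, -1, 0, 0, 0, 0, -5.5, 0, -1, 0, 0, 0, 0, -4.0, 0, -1, 0, 0, 0, 0, 0, 0, -1, 0, 0, 0, 0, 0, 0, -1, 0, 0, 0, 0, 0, 0, -1],
)

```text
clock: 15.75
position: [0.5552, 0.4179, 0.2168]
ee_rot: [-0.001, 0.997, -0.08, -0.013]
contact_force: [-0.2, 0.1, -0.7]
width: 0.0003
```

Run:
```python
from look import *
from plan import *
d,s=snap('wrist','wD');where(s);print(np.round(s['qd'],4))
a=cv2.imread('pics/wC.png');b=cv2.imread('pics/wD.png')
cv2.imwrite('pics/wCD.png',np.hstack([a[:300,0:400],b[:300,160:560]]))
```

```text
t 15.75 tcp [0.5552 0.4179 0.2168] tip_stand mm [ 13.1 147.3 121.8] lean [0.026 0.   ] yaw err 0.008 F [-0.23  0.13 -0.69] w 0.0003
[-0.0002 -0.0027  0.0044 -0.0059  0.0029 -0.0004]
```

View pics/wCD.png

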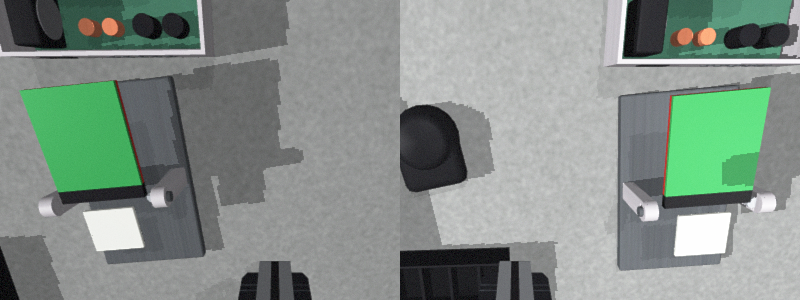

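Run:
```python
import cv2,numpy as np
a=cv2.imread('pics/wC.png');b=cv2.imread('pics/wD.png')
def c(im,x0,y0,w=40,h=30,f=9): return cv2.resize(im[y0:y0+h,x0:x0+w],None,fx=f,fy=f,interpolation=cv2.INTER_CUBIC)
cv2.imwrite('pics/foot2.png',np.vstack([np.hstack([c(a,90,245),c(a,178,240)]),np.hstack([c(b,365,250),c(b,455,245)])]))
from q import *
C=load('wC');D=load('wD')
gC,wC=masks(C,(0,160,70,262));gD,wD=masks(D,(410,540,75,262))
gD=cv2.morphologyEx(gD,cv2.MORPH_CLOSE,np.ones((5,5),np.uint8))
P={}
for n,a,b in (('green',quadfit(gC),quadfit(gD)),('tab',quadfit(wC),quadfit(wD))):
    print(n,np.round(a,1).tolist(),np.round(b,1).tolist())
    X=[tri(C,u,D,v) for u,v in zip(a,b)]
    for k,(p,e) in zip(('farL','farR','nearR','nearL'),X): print(' ',k,p,'gap',round(e,4))
    P[n]=np.array([p for p,e in X])
for n,X in P.items():
    ux=(X[0]+X[1]-X[2]-X[3]);uy=(X[0]+X[3]-X[1]-X[2]);
    print(n,'pitch(up to far) ',np.arctan2(ux[2],np.hypot(*ux[:2])),'roll (up to left)',np.arctan2(uy[2],np.hypot(*uy[:2])),'len',np.linalg.norm(X[0]-X[3]),np.linalg.norm(X[0]-X[1]))
```

```text
green [[19.8, 90.7], [112.5, 81.0], [140.7, 183.9], [58.3, 191.3]] [[432.5, 96.2], [530.1, 87.3], [511.1, 189.2], [424.5, 196.1]]
  farL [0.6111 0.3005 0.078 ] gap 0.0004
  farR [0.6067 0.2368 0.0803] gap 0.0005
  nearR [0.5346 0.2419 0.0752] gap 0.0
  nearL [0.5387 0.3054 0.0732] gap 0.0002
tab [[83.2, 212.2], [131.0, 208.3], [142.4, 246.4], [97.2, 249.9]] [[437.8, 216.7], [490.1, 212.7], [483.8, 252.1], [434.1, 255.1]]
  farL [0.519  0.2945 0.0707] gap 0.0003
  farR [0.5169 0.2557 0.0733] gap 0.0005
  nearR [0.4826 0.2581 0.071 ] gap 0.0003
  nearL [0.4846 0.2967 0.0682] gap 0.0002
green pitch(up to far)  0.06822425760945451 roll (up to left) -0.034529906628454156 len 0.07269123293847203 0.06386449116870518
tab pitch(up to far)  0.07033532463143231 roll (up to left) -0.07057809170306803 len 0.03459385584537558 0.03895143192303324
```

View pics/foot2.png

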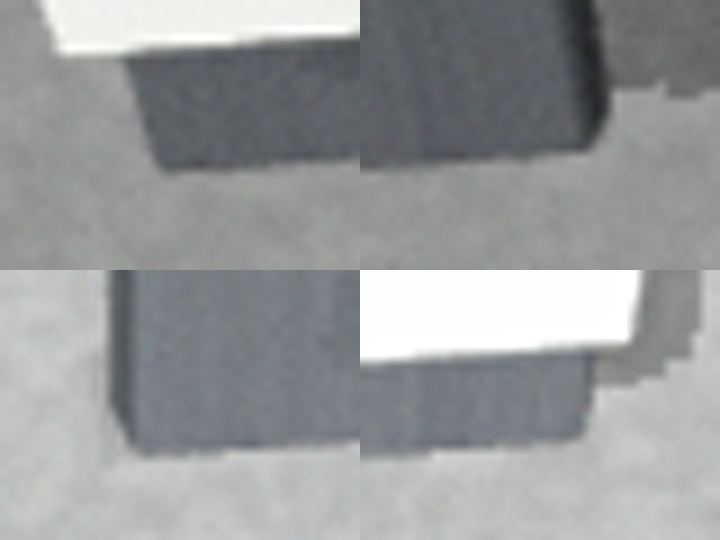

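Run:
```python
from q import *
C=load('wC');D=load('wD')
def T(n,a,b):
    X,e=tri(C,a,D,b);print(n,X,'gap',round(e,4));return X
L=T('footNL',(107.4,264.1),(380.2,270.3));Rr=T('footNR',(203,256.7),(480,263.9))
v=L-Rr;print('len',np.linalg.norm(v),'roll',v[2]/np.hypot(*v[:2]))
# post-top and far foot crops
a=C['frame'][...,::-1];b=D['frame'][...,::-1]
def c(im,x0,y0,w=40,h=30,f=9): return cv2.resize(im[y0:y0+h,x0:x0+w],None,fx=f,fy=f,interpolation=cv2.INTER_CUBIC)
cv2.imwrite('pics/foot3.png',np.vstack([np.hstack([c(a,150,65),c(a,185,35)]),np.hstack([c(b,475,75),c(b,355,50)])]))
```

```text
footNL [0.4437 0.3275 0.0117] gap 0.0002
footNR [0.4371 0.2295 0.0147] gap 0.0001
len 0.09828187867652721 roll -0.03084944003241719
```

View pics/foot3.png

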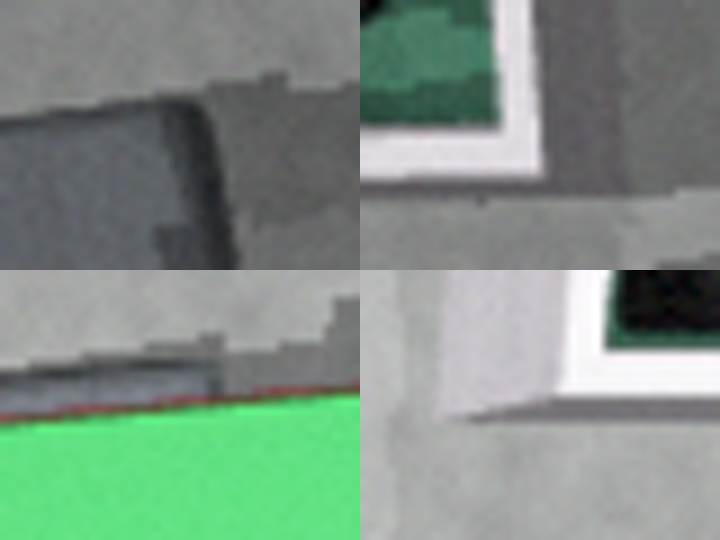

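Both wide-baseline readings agree:
- The foot's left near corner is at z=0.0117 (flat on the table) and the right at 0.0147, so roll is about 0.031 rad, under 0.05.
- Flag pitch is 0.04–0.07 rad, so the joint is about 3.07–3.10, above 2.99.
- The stand has shifted about 9 mm.

All are within limits, so pressing further would only risk shifting it more. I'll move clear and compare the whole scene with the start.

Request:
carry_out(
  plan=[0, 0, 0, 0, 0, -3, -1, 0, 0, 0, -1, 3, -4, -1, 0, 0, 0, -1, 5, -1, -1, 0, 0, 0, -1, 5, 0, -1, 0, 0, 0, -1, 5, 0, -1, 0, 0, 0, -1, 5, 0, -1, 0, 0, 0, -1, 5, 0, -1, 0, 0, 0, -1, 5, 0, -1, 0, 0, 0, -1, 5, 0, -1, 0, 0, 0, -1, 5, 0, -1],
)

```text
clock: 17.05
position: [0.3915, -0.0107, 0.3043]
ee_rot: [0.0, 0.996, -0.084, -0.008]
contact_force: [0.5, -0.1, -0.7]
width: 0.0002
```

Request:
carry_out(
  plan=[0, 0, 0, -2, 5, 0, -1, 0, 0, 0, -2, 5, 0, -1, 0, 0, 0, -2, 4, 0, -1, 0, 0, 0, -1, 4, 0, -1, 0, 0, 0, 0, 3, 0, -1, 0, 0, 0, 0, 0, 0, -1],
)

```text
clock: 17.8
position: [0.2763, -0.2146, 0.3084]
ee_rot: [0.004, 0.996, -0.091, -0.005]
contact_force: [-0.3, 0.4, 0.1]
width: 0.0001
```

Run:
```python
from look import *
from plan import *
d,s=snap('top','top20');where(s);print(np.round(s['qd'],4))
d,s=snap('side','side20')
a=cv2.imread('pics/top20.png');b=cv2.imread('pics/side20.png');a0=cv2.imread('pics/top0.png')
dd=cv2.absdiff(cv2.GaussianBlur(a,(5,5),0),cv2.GaussianBlur(a0,(5,5),0)).max(2)
cv2.imwrite('pics/diff20.png',np.vstack([np.hstack([a,cv2.merge([dd]*3)*3])[40:330]])[:, ::1] if False else cv2.resize(np.hstack([a[50:320],np.clip(cv2.merge([dd]*3)[50:320].astype(int)*3,0,255).astype(np.uint8)]),None,fx=.71,fy=.71))
c=b[230:345,150:300]
cv2.imwrite('pics/side20c.png',cv2.resize(c,None,fx=5,fy=5,interpolation=cv2.INTER_CUBIC))
```

```text
t 17.80 tcp [ 0.2763 -0.2146  0.3084] tip_stand mm [-155.9 -523.1  213.4] lean [0.009 0.009] yaw err -0.016 F [-0.34  0.37  0.11] w 0.0001
[-0.0032 -0.0305  0.0254  0.0244  0.0268 -0.0012]
```

View pics/top20.png

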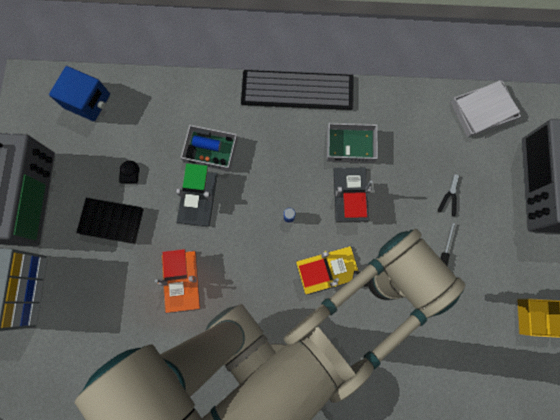

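View pics/diff20.png

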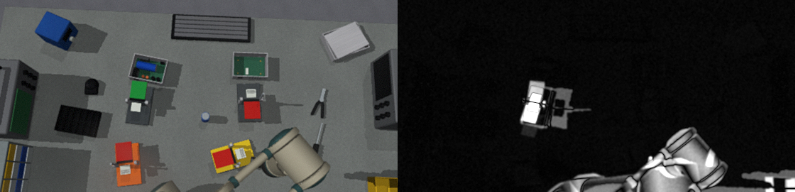

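View pics/side20.png

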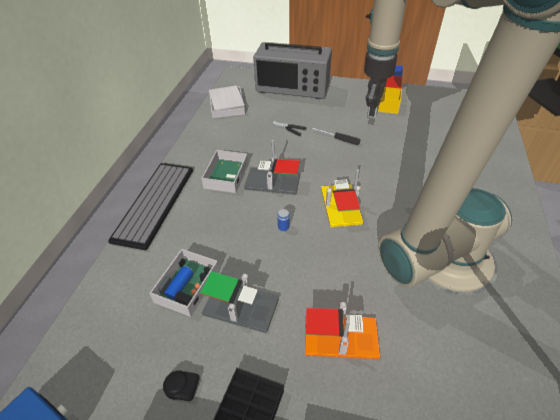

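Everything else is unchanged: the difference image shows only the done stand and the arm. One last check of the stand's shift with the fixed cameras before handing in.

Run:
```python
from geo import *
from q import masks,quadfit
t=load('top20');s=load('side20');t0=load('top0')
g,_=masks(t,(170,220,150,200));gs,_=masks(s,(190,250,260,310))
a=quadfit(g);b=quadfit(gs);print(a.round(1).tolist(),b.round(1).tolist())
cv2.imwrite('pics/top20c.png',cv2.resize(t['frame'][155:235,165:225,::-1],None,fx=7,fy=7,interpolation=cv2.INTER_CUBIC))
cv2.imwrite('pics/top0c7.png',cv2.resize(t0['frame'][155:235,165:225,::-1],None,fx=7,fy=7,interpolation=cv2.INTER_CUBIC))
x=np.hstack([cv2.imread('pics/top0c7.png'),cv2.imread('pics/top20c.png')]);cv2.imwrite('pics/cmp.png',cv2.resize(x,None,fx=.95,fy=.95))
```

```text
[[186.2, 163.6], [205.7, 166.0], [203.0, 188.4], [182.9, 186.5]] [[211.0, 271.6], [237.5, 279.2], [227.7, 300.4], [200.4, 292.5]]
```

View pics/cmp.png

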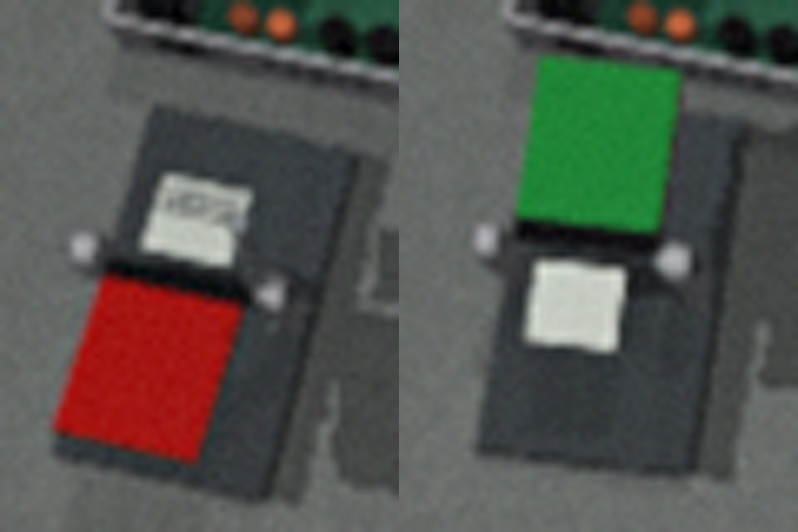

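Post midpoint moved about 3 px, or roughly 9 mm, with about 6° of yaw, which matches the earlier readings. Handing in.

Run:
```python
from rig import telemetry, manip
s=telemetry.get_state();print(s['clock'],s['contact_force'])
print(manip.sign_off())
```

```text
17.9 [ 0.54656853 -0.14234361  0.50416454]
the job is handed in; nothing more can be done
None
```

I flipped the flag in front of the blue-capacitor unit over its hinge and handed in at 17.9 s. It lies green side up, but the stand shifted and tilted slightly, so it was not left entirely undisturbed. I pushed with closed fingertips throughout: pressed the white tab until the flag stood at about 67°, pushed it over from its underside, then pressed it down.

**Last checks**

| What | Measured | Limit |
|---|---|---|
| Flag joint | about 3.07–3.10 rad | above 2.99 |
| Stand shift | about 9 mm | 25 mm |
| Stand tilt | about 0.03 rad | 0.05 |

- **Everything else:** the before/after top view shows no change outside the done stand, its shadow and the arm. The other flag is still red side up.
- **Forces:** readings between moves stayed at 5 N or below. I did not see the peaks during moves.
- **Robot:** the arm was clear of everything at hand-in.

**What disagreed or went wrong**
- **Undescribed rod:** a rod on the hinge, not in the description, turns with the flag. The evidence is that its tip reached the table during the last press. That pushed the stand about 9 mm forward, turned it about 6°, and left its right side propped about 3 mm.
- **Tilt readings were scattered:** the foot plate gave 0.031–0.038 rad and the green plate 0.024–0.035. The small white tab gave 0.06–0.07, over the limit. I trusted the foot and plate because they are wider, so the tilt is the check with the least margin.
- **Not fully flat:** I stopped about 0.04–0.07 rad short of level, because pressing more could have moved the stand further.

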